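# Set the bench stop to the setting block

## Task

Set the height stop on the bench fixture to the setting block: slide the block under the stop screw, flat on the base plate and up to or near the back post, then seat the T-handle socket key on the screw's square head and turn the screw down, gently, until its nose just touches the block. Stand the key back upright on the rubber mat, draw the block straight back out by its tab, feeling it drag under the nose, and set it down flat on the mat. Do not shift the two loose sockets or the wrench lying nearby.

Things in the scene. Friction and masses are not known exactly. Their poses are not given: they have to be found in the camera images.
- fixture: Grey stop fixture, bolted down. Origin on the bench under it; open front faces its -x, back post at +x. Steel base plate x -56 to +60, 80 mm wide, top 12 mm above bench. Post x +32 to +60 mm, 50 wide, 76 tall. From it an arm (34 wide, 52 to 74 mm above bench) reaches forward over the plate to a round boss, 30 mm diameter (50 to 76 mm above bench), on the screw axis at x = -5, y = 0.
- screw_nose: The upright stop screw (11 mm shank, domed nose below) through the fixture's boss. Origin at the lowest point of the nose. It rises and falls as the screw turns: coarse thread, 16 mm a turn (2.55 mm per rad). Its friction holds it where it is left, against about 23 N of push along its axis.
- nose_tip (a point): Lowest point of the screw's domed nose (6 mm radius). It hangs 40 mm above the bench when the screw reads 0; it is 34 mm above the bench when it just touches the block on the base plate. At the start 1.9 to 3.7 mm above the block's height.
- screw_head (a point): Centre of the flat top of the screw's square head, 62 mm above the nose. Head 18 x 18 mm, 12 mm tall, its sides along this point's x and y axes (it turns with the screw), with a cone from 17 down to 7 mm diameter, 5 mm high, on top, and a thin 25 mm collar below.
- screw_turn (a joint): Turn of the stop screw, rad: grows clockwise seen from above, which lowers the nose (nose height above bench = 40 mm - 2.546 mm x reading). Range 0 to 4.7, start 0.95 to 1.65; nose meets the block at about 2.36. Friction torque 0.06 N m; past that the torque climbs by about 0.2 N m per rad as the parts give slightly; 0.3 rad past touch is too tight.
- mat: Black rubber mat, 220 x 200 x 3 mm (x, y, z), fixed. Origin under its centre, on the bench; its top is 3 mm above that.
- block: Aluminium setting block, 0.16 to 0.26 kg: bar 100 x 30 mm (x, y), 22 mm high, upright grip tab near one end. Origin at the centre of its underside. Tab centred at x = -36 mm: 22 mm along x, 14 mm thick (y), up to 54 mm above the underside. The plain end (+x) goes under the screw, towards the post; against the post, the nose stands over x = +13 mm of the block.
- block_tab (a point): Grip point on the block's tab, 40 mm above the underside, at x = -36 mm; take it across y (14 mm).
- key: T-handle socket key, 0.16 to 0.26 kg, 62 mm tall, standing upright on its socket. Origin at the centre of the socket's mouth (underside). Socket 34 x 34 mm, 24 tall; square hole 20.5 mm wide, 17 deep, sides along x and y; neck 13 mm diameter; grey bar handle 70 mm along x, 16 thick (y), 40 to 62 mm above the mouth. Seated, the mouth is 12 mm below screw_head, with 0.15 rad of play each way.
- key_grip (a point): Centre of the key's bar handle, 50 mm above the socket's mouth; take it across y (16 mm).
- socket_deep: Steel socket, 26 mm diameter, 40 mm tall, standing on the mat; bystander. Origin under its centre.
- socket_short: Steel socket, 32 mm diameter, 26 mm tall; bystander. Origin under its centre.
- wrench: Steel wrench 130 mm long lying flat; bystander. Origin under its middle, lies along x.
There are look-alikes about, which are no part of the job. What is shaped like the block but pink or purple is not meant. What is shaped like the key but pink is not meant.

How it is judged:
By the outcome, as a careful person would: the job done as asked, in the order asked, and still so for the second after the job is handed in, with the robot touching nothing.
It also fails if it takes over 72 s, if anything falls off the work surface, if the arm or the gripper's body presses on something with over 40 N, if the wrist force passes 120 N, or if a joint passes its speed limit or range.

## Robot

A 7-joint arm with a two-finger parallel gripper is mounted at the origin on the work surface. World frame = base frame: x ahead of the robot, y to its left, z up, the work surface at z = 0. Lengths are in m, angles in rad, forces in N, time in s.
With the tool pointing down it reaches from about 0.425 to 0.875 m from the base axis. Payload 4.7 kg.
Tool frame: the origin (TCP) lies where the fingers leave the gripper's body, on its centre line; the fingertips stand 70 mm ahead of it and the grasp point (between the pads) lies 51 mm ahead of it; z points along the fingers, y is the line along which they close (so a half turn about z gives the same grasp; the last joint's range is limited). The gripper opens to 87 mm and grips with 3 to 60 N. Pads are 19 mm wide; open, the fingers measure 117 mm over their backs; the gripper's body (75 mm by 190 mm) begins 51 mm behind the grasp point.
Start: joints at [1.32, 0.321, -0.07, 1.45, 0.023, 1.371, -0.057], TCP at [0.17, -0.627, 0.292] pointing down, gripper open.
Joint ranges: [-2.86, 2.86], [-0.3, 2.09], [-1.38, 1.24], [0.06, 2.45], [-1.56, 4.7], [0.09, 2.05], [-2.69, 2.69]. Speed limits (rad/s): [2.57, 2.57, 3.14, 3.14, 3.14, 3.14, 3.14].

## Interface

Orientations are given as a rotation vector (axis times angle).
In Python, from bench import get_state, get_image, get_calibration, close_job gives the robot as it stands.
- The arm moves only by the tool send_rows, never from a script. Its argument "rows" is a list of rows, each an object of numbers: "hand": the finger opening in mm, from 0 to 87; "x", "y", "z": the shift along the world's x, y, z in mm; "roll": the turn about the world's z in degrees. A call has 1 to 10 rows; each row shifts and turns the commanded pose from where the row before left it; what a row does not reach is not made up. A row lasts 1/10 s, in which the tool goes at most 50 mm and 8.59 degrees, less where a joint would pass 70% of its speed; a pose out of reach is approached as far as the arm can. A call is refused whole if a number of a shift passes 50 or a number of a turn 8.59, either way. A call with a gripper value outside its range is refused whole. The fingers move at their own pace and stop on an object; "force" is the grip in N (left out, the last holds). Time passes only in rows, so rows that do not move let the fingers close. It gives the time, the measured TCP pose, the force, the opening and the grip force at its end, in the units of the state.
- get_state(): the state, without advancing time (a new reading comes with each control period).
- get_image(name): name is "scene" or "top" or "wrist"; returns the picture (384x512x3 uint8, blue, green, red); there is no depth.
- get_calibration(name): a dict with "mtx" (3x3 intrinsics, pixels), "world_from_camera" (4x4, takes a point from camera to world coordinates). Camera axes: x right, y down, z forward; pixel columns grow to the right and rows downward; lengths in m; the calibration is good to about 2 mm. The wrist camera is an equidistant fisheye: a pixel r from the principal point sees the ray r / f radians off the axis. A picture is of the moment at which its call begins: read the wrist's pose just before it. get_calibration takes no time and is no camera call; for the wrist camera it gives the pose at the moment of the call.
- close_job(): hands the job in; it is judged then, once.
The state is a dict: "time": time; "joint_positions": joint angles; "qd": joint speeds; "joint_torque": joint torques, N m; "position": TCP position; "tool_rot": TCP orientation; "ft_force": force on the tool from outside, world axes, zero at the start; "torque": the same for the moment, N m; "grip_width": opening from 0.0 (shut) to 1.0 (fully open); "grip_force": force on a finger pad.
Only numpy, scipy, OpenCV 4.12 (cv2) and the standard library are available. Lean on these libraries where they do the work, as an engineer would, in place of code of your own. Each camera call takes 0.05 s, during which the arm holds its last target. There are 200 camera calls.

## Working session

There is one attempt and no reset: what is moved stays moved. The work goes in short steps, Python scripts to look and compute and a tool call to move; the robot and the scene stay as the last step left them, time stands still between calls to the robot, and variables do not carry over. Pictures are saved under pics/ and viewed, at most 10 in all, crops included, and the job is handed in when it is done.

Besides the shell and the picture viewer there is one more tool, called as name(argument=value, ...), one argument or row to a line, values as JSON. send_rows: Moves the arm, as the interface text tells. Its arguments: {"type":"object","properties":{"rows":{"type":"array","items":{"type":"object","properties":{"hand":{"type":"number"},"x":{"type":"number"},"y":{"type":"number"},"z":{"type":"number"},"roll":{"type":"number"}}}},"force":{"type":"number"}},"required":["rows"]}

```bash
mkdir -p pics; ls
cat > h.py <<'E'
import numpy as np, cv2
from bench import get_state, get_image, get_calibration, close_job
def ray(name,px,cal=None):
    c=cal or get_calibration(name); K=np.array(c["mtx"]); T=np.array(c["world_from_camera"])
    u=(px[0]-K[0,2])/K[0,0]; v=(px[1]-K[1,2])/K[1,1]
    if name=="wrist":
        r=np.hypot(u,v); d=np.array([u/r*np.sin(r),v/r*np.sin(r),np.cos(r)]) if r>1e-9 else np.array([0,0,1.])
    else: d=np.array([u,v,1.])
    return T[:3,3],T[:3,:3]@d
def at(name,px,z,cal=None):
    o,d=ray(name,px,cal); return (o+d*(z-o[2])/d[2])*1000
def proj(name,P,cal=None):
    c=cal or get_calibration(name); K=np.array(c["mtx"]); T=np.array(c["world_from_camera"])
    p=T[:3,:3].T@(np.array(P)/1000-T[:3,3])
    if name=="wrist":
        t=np.arctan2(np.hypot(p[0],p[1]),p[2]); s=t/max(np.hypot(p[0],p[1]),1e-9); return K[0,0]*p[0]*s+K[0,2],K[1,1]*p[1]*s+K[1,2]
    return K[0,0]*p[0]/p[2]+K[0,2],K[1,1]*p[1]/p[2]+K[1,2]
E
python3 - <<'E'
from h import *
np.set_printoptions(precision=3,suppress=True)
s=get_state();print(s)
for n in("scene","top","wrist"):
    c=get_calibration(n);print(n,np.array(c["mtx"]).tolist(),np.array(c["world_from_camera"]))
a=get_image("top");b=get_image("scene")
cv2.imwrite("pics/top0.png",cv2.resize(a,(800,600),interpolation=cv2.INTER_CUBIC));cv2.imwrite("pics/scene0.png",cv2.resize(b,(800,600),interpolation=cv2.INTER_CUBIC))
cv2.imwrite("top_raw.png",a)
E
```

```text
pics
{'time': 0.0, 'joint_positions': array([ 1.32 ,  0.322, -0.07 ,  1.452,  0.023,  1.371, -0.057]), 'qd': array([-0.   , -0.   ,  0.   , -0.001,  0.001, -0.001, -0.002]), 'joint_torque': array([ -0.   , -49.129,  -0.404, -31.253,  -0.064,   0.044,   0.   ]), 'position': array([ 0.17 , -0.627,  0.291]), 'tool_rot': array([-3.112, -0.415,  0.001]), 'ft_force': array([0.478, 0.269, 1.091]), 'torque': array([ 0.01 , -0.014, -0.037]), 'grip_force': 0.0, 'grip_width': 0.9975560529223023}
scene [[494.12983566594806, 0.0, 259.39428998989945], [0.0, 494.12983566594806, 190.8932154469184], [0.0, 0.0, 1.0]] [[ 0.722  0.399 -0.566  1.075]
 [ 0.692 -0.431  0.579 -0.495]
 [-0.013 -0.809 -0.587  0.618]
 [ 0.     0.     0.     1.   ]]
top [[369.8866412461666, 0.0, 250.67094405448375], [0.0, 369.8866412461666, 187.23312445823612], [0.0, 0.0, 1.0]] [[ 0.014 -0.991  0.137  0.483]
 [-1.    -0.017 -0.022  0.06 ]
 [ 0.024 -0.136 -0.99   0.793]
 [ 0.     0.     0.     1.   ]]
wrist [[297.3186396354542, 0.0, 255.54554750945474], [0.0, 297.3186396354542, 192.09687651780925], [0.0, 0.0, 1.0]] [[ 0.26  -0.926 -0.272  0.245]
 [-0.966 -0.25  -0.071 -0.606]
 [-0.002  0.281 -0.96   0.384]
 [ 0.     0.     0.     1.   ]]
```

View pics/top0.png

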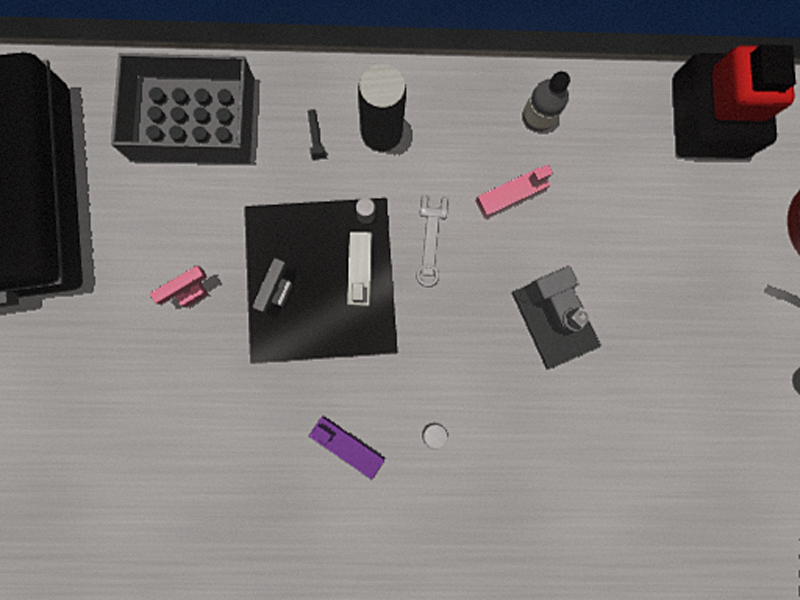

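View pics/scene0.png

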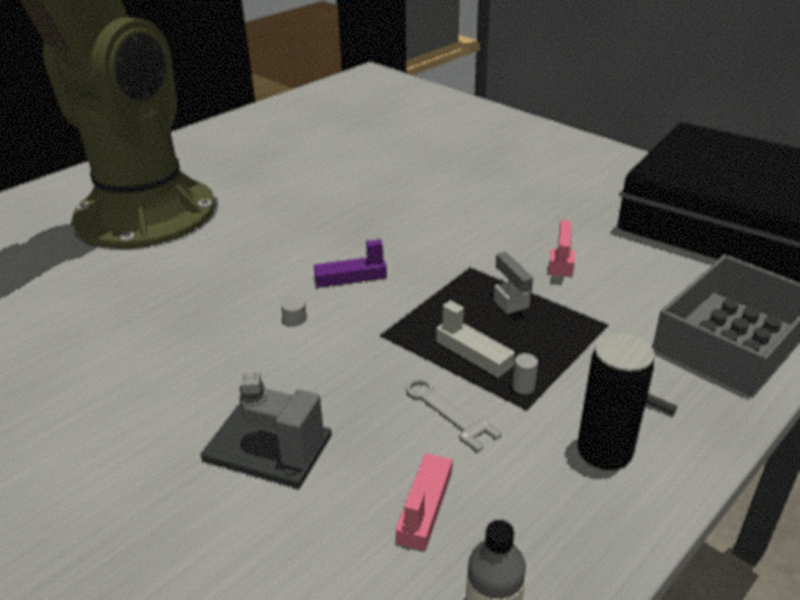

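The top view shows these candidates:
- **Block:** silver on the mat at (360,268), pink at (514,190), purple at (346,447). I choose silver.
- **Key:** grey on the mat at (275,285), pink at (180,287). I choose grey.
- **Fixture:** at (557,315).
- **Bystanders:** deep socket at (366,210), short socket at (435,435), wrench at (430,240).

Next is one close crop to check the choice.

Run:
```python
from h import *
a=cv2.imread("top_raw.png")
# mat crop cols 155-260 rows 125-235 ; fixture cols 320-395 rows 160-240
c1=cv2.resize(a[122:222,155:255],(400,400),interpolation=cv2.INTER_CUBIC)
c2=cv2.resize(a[160:240,315:395],(400,400),interpolation=cv2.INTER_CUBIC)
o=np.hstack([c1,c2]); o=np.clip(o.astype(float)*1.6,0,255).astype(np.uint8)
cv2.imwrite("pics/crop1.png",o)
```

```text
(no output)
```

View pics/crop1.png

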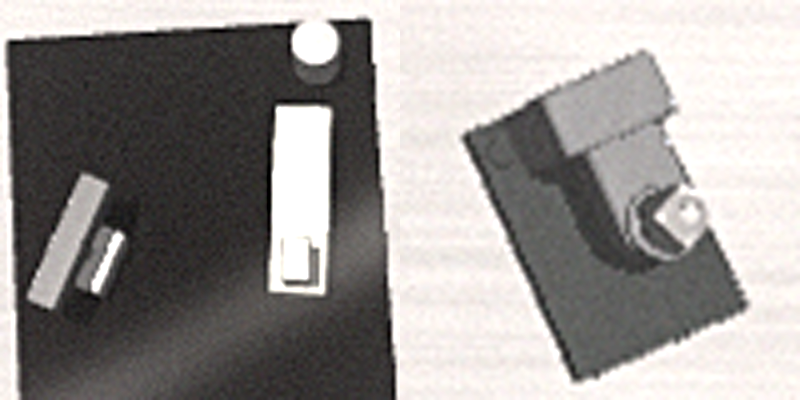

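Run:
```python
from h import *
np.set_printoptions(precision=1,suppress=True)
f1=lambda u,v:((u+.5)/4-.5+155,(v+.5)/4-.5+122)
f2=lambda u,v:((u-400+.5)/5-.5+315,(v+.5)/5-.5+160)
def q(f,pts,z):
    P=np.array([at("top",f(*p),z) for p in pts])[:,:2]; return P
def rep(n,P):
    print(n,"ctr",P.mean(0)); 
    for i in range(len(P)): 
        d=P[(i+1)%len(P)]-P[i]; print("   ",P[i],np.hypot(*d),np.degrees(np.arctan2(d[1],d[0])))
rep("block",q(f1,[(326,294),(332,107),(274,105),(268,291)],.025))
rep("tabtop",q(f1,[(310,283),(311,237),(284,237),(283,280)],.057))
rep("key",q(f1,[(52,309),(110,184),(82,172),(26,297)],.065))
rep("base",q(f2,[(748,305),(575,380),(465,135)],.012))
rep("post",q(f2,[(545,98),(645,50),(675,108),(578,155)],.076))
rep("cone",q(f2,[(688,208)],.103))
rep("deep",q(f1,[(316,44)],.043)); rep("mat",q(f1,[(8,41),(370,20)],.003))
```

```text
block ctr [622.4  87.5]
    [572.   72.8] 100.07282265640723 -0.7326263344068569
    [672.   71.6] 30.80211476577916 89.10224010919744
    [672.5 102.4] 99.47394872635654 179.56530931745124
    [573.  103.1] 30.292565286101865 -92.03591192354357
tabtop ctr [585.6  87.2]
    [573.7  80.4] 23.314769862806493 -0.05842184014306877
    [597.   80.4] 13.56223585296062 91.00009573787162
    [596.7  93.9] 21.790240584700584 179.99865151833737
    [575.   93.9] 13.59802764839847 -95.43433950333194
key ctr [592.1 200.5]
    [557.7 206.8] 68.18395610820504 -22.40203863851964
    [620.7 180.8] 15.290959313121592 67.6023229019556
    [626.5 194.9] 67.84886788706733 158.51849907368396
    [563.4 219.7] 14.20505216492881 -113.78436910241956
base ctr [ 536.9 -177.5]
    [ 524.2 -242.4] 81.5525271347079 113.59487397596413
    [ 491.5 -167.6] 112.9358170628481 23.525178041522274
    [ 595.1 -122.5] 139.22250698825076 -120.61736612536419
post ctr [ 599.8 -165.8]
    [ 601.2 -139.6] 45.05289435943648 -63.62951170010493
    [ 621.2 -180. ] 25.72309793325255 -153.94529407758006
    [ 598.1 -191.3] 43.615943169713255 116.41244424379757
    [ 578.7 -152.2] 25.78719268752615 29.249447860734904
cone ctr [ 555.6 -185.6]
    [ 555.6 -185.6] 0.0 0.0
deep ctr [701.1  80.3]
    [701.1  80.3] 0.0 0.0
mat ctr [719.  150.8]
    [710.9 249.7] 198.5084101093473 -85.36068160722112
    [727.   51.9] 198.5084101093473 94.63931839277889
```

The crop confirms the silver block, tab nearer the robot, and the grey key. The fixture is yawed about 23.6° with the screw near (555,-185). I move above the fixture for a wrist look.

send_rows(
  rows=[
    {"x": 32, "y": 37, "roll": -7.6, "hand": 50},
    {"x": 32, "y": 37, "roll": -8.0},
    {"x": 32, "y": 37},
    {"x": 32, "y": 37},
    {"x": 32, "y": 37},
    {"x": 32, "y": 37},
    {"x": 32, "y": 37},
    {"x": 32, "y": 37},
    {"x": 32, "y": 37},
    {"x": 32, "y": 37},
  ],
  force=20,
)

```text
schema error: expected keys hand, x, y, z, roll
```

send_rows(
  rows=[
    {"x": 32, "y": 36},
    {"x": 32, "y": 36},
    {},
  ],
)

```text
schema error: expected keys hand, x, y, z, roll
```

```bash
cat >> h.py <<'E'
def snap(tag,ctr=None,w=200,gain=1.6):
    import json
    c=get_calibration("wrist"); a=get_image("wrist")
    cv2.imwrite(f"{tag}.png",a); json.dump({k:np.array(v).tolist() for k,v in c.items()},open(f"{tag}.json","w"))
    return a,c
def crop(a,u0,v0,w,h,k): return np.clip(cv2.resize(a[v0:v0+h,u0:u0+w],(w*k,h*k),interpolation=cv2.INTER_CUBIC).astype(float)*1.6,0,255).astype(np.uint8)
E
python3 - <<'E'
from h import *
s=get_state();print(s["position"],s["joint_positions"],s["ft_force"],s["torque"])
a,c=snap("wf")
print(proj("wrist",(555,-185,100),c))
u,v=map(int,proj("wrist",(555,-185,60),c))
cv2.imwrite("pics/wf.png",crop(a,u-100,v-75,200,150,4));print(u-100,v-75)
E
```

```text
[ 0.16999083 -0.62701557  0.2912817 ] [ 1.32009671  0.32176823 -0.07008699  1.4515062   0.0225805   1.37077497
 -0.05690554] [ 0.27368529 -0.54550974 -0.57010048] [ 0.04637819 -0.00364644  0.05732018]
(np.float64(35.86680260357522), np.float64(-126.5965975302457))Traceback (most recent call last):
  File "<stdin>", line 6, in <module>
  File "h.py", line 23, in crop
    def crop(a,u0,v0,w,h,k): return np.clip(cv2.resize(a[v0:v0+h,u0:u0+w],(w*k,h*k),interpolation=cv2.INTER_CUBIC).astype(float)*1.6,0,255).astype(np.uint8)
                                            ~~~~~~~~~~^^^^^^^^^^^^^^^^^^^^^^^^^^^^^^^^^^^^^^^^^^^^^^^^^^^^^^^^^^^^
cv2.error: OpenCV(4.12.0) /io/opencv/modules/imgproc/src/resize.cpp:4208: error: (-215:Assertion failed) !ssize.empty() in function 'resize'
```

Each row needs all five keys.

send_rows(
  rows=[
    {"x": 32, "y": 37, "z": 0, "roll": -7.6, "hand": 50},
    {"x": 32, "y": 37, "z": 0, "roll": -8, "hand": 50},
    {"x": 32, "y": 37, "z": 0, "roll": 0, "hand": 50},
    {"x": 32, "y": 37, "z": 0, "roll": 0, "hand": 50},
    {"x": 32, "y": 37, "z": 0, "roll": 0, "hand": 50},
    {"x": 32, "y": 37, "z": 0, "roll": 0, "hand": 50},
    {"x": 32, "y": 37, "z": 0, "roll": 0, "hand": 50},
    {"x": 32, "y": 37, "z": 0, "roll": 0, "hand": 50},
    {"x": 32, "y": 37, "z": 0, "roll": 0, "hand": 50},
    {"x": 32, "y": 37, "z": 0, "roll": 0, "hand": 50},
  ],
  force=20,
)

```text
time: 1.15
position: [0.4909, -0.2557, 0.2923]
tool_rot: [3.141, -0.012, -0.0]
ft_force: [0.7, -0.8, -0.4]
grip_width: 0.576
grip_force: 0.0
```

send_rows(
  rows=[
    {"x": 32, "y": 36, "z": 0, "roll": 0, "hand": 50},
    {"x": 32, "y": 36, "z": 0, "roll": 0, "hand": 50},
    {"x": 0, "y": 0, "z": 0, "roll": 0, "hand": 50},
    {"x": 0, "y": 0, "z": 0, "roll": 0, "hand": 50},
  ],
)

```text
time: 1.55
position: [0.5545, -0.184, 0.2918]
tool_rot: [-3.141, 0.007, 0.002]
ft_force: [1.1, -0.1, 0.7]
grip_width: 0.571
grip_force: 0.0
```

Run:
```python
from h import *
s=get_state();print(s["time"],s["position"],s["joint_positions"],s["ft_force"],s["torque"])
a,c=snap("wf")
print(proj("wrist",(555,-185,100),c))
u,v=map(int,proj("wrist",(555,-185,60),c)); u=min(max(u,80),432);v=min(max(v,60),324)
cv2.imwrite("pics/wf.png",crop(a,u-80,v-60,160,120,5));print(u-80,v-60)
```

```text
1.55 [ 0.55448458 -0.18397081  0.29179654] [ 0.66525568  0.21096592 -0.45012106  1.60767741  0.09350678  1.34542329
 -1.37213091] [ 1.05265525 -0.11206236  0.65217921] [-0.01821846  0.03250331 -0.03606782]
(np.float64(257.3337055129965), np.float64(185.78573616103347))
177 116
```

View pics/wf.png

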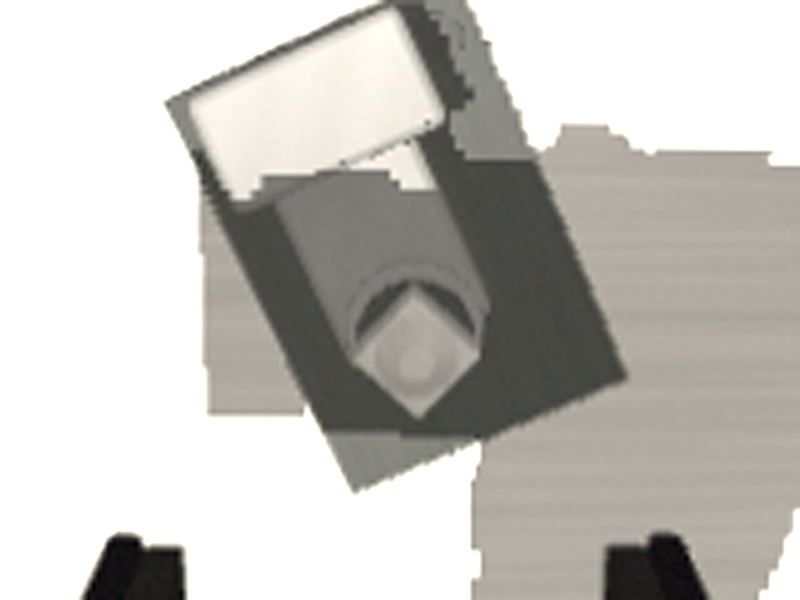

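Run:
```python
from h import *
import json
np.set_printoptions(precision=1,suppress=True)
c=json.load(open("wf.json"))
f=lambda u,v:((u+.5)/5-.5+177,(v+.5)/5-.5+116)
def q(pts,z): return np.array([at("wrist",f(*p),z,c) for p in pts])[:,:2]
def rep(n,P):
    print(n,"ctr",P.mean(0)); 
    for i in range(len(P)): 
        d=P[(i+1)%len(P)]-P[i]; print("   ",P[i],np.hypot(*d),np.degrees(np.arctan2(d[1],d[0])))
rep("base",q([(627,378),(355,492),(167,101)],.012))
rep("head",q([(415,287),(480,355),(418,418),(352,357)],.099))
rep("cone",q([(416,361)],.103))
rep("post",q([(190,103),(395,10),(445,118),(238,203)],.076))
print(get_calibration("wrist")["world_from_camera"])
```

```text
base ctr [ 537.5 -180.7]
    [ 523.5 -244.1] 78.48403398421154 113.57133205588327
    [ 492.1 -172.2] 114.55818869108761 23.78748993356609
    [ 596.9 -125.9] 139.10845421124955 -121.86650923605605
head ctr [ 553.9 -187.5]
    [ 567.8 -187.3] 19.022389505229473 -137.1639986162207
    [ 553.8 -200.2] 18.037640315217693 136.6352282112268
    [ 540.7 -187.8] 18.368062739442337 45.66402844895996
    [ 553.5 -174.7] 18.99669959004295 -41.50906511524199
cone ctr [ 553.7 -187.4]
    [ 553.7 -187.4] 0.0 0.0
post ctr [ 600.8 -167.2]
    [ 602.4 -140.8] 46.817879530684465 -66.34606641176806
    [ 621.2 -183.6] 24.80464294293277 -155.56943235159903
    [ 598.6 -193.9] 47.002377054124054 112.01352345663088
    [ 581.  -150.3] 23.457466944470053 24.071556516941016
[[-0.  -1.  -0.3  0.6]
 [-1.   0.   0.  -0.2]
 [-0.   0.3 -1.   0.4]
 [ 0.   0.   0.   1. ]]
```

send_rows(
  rows=[
    {"x": 5, "y": 45, "z": 0, "roll": 0, "hand": 50},
    {"x": 5, "y": 45, "z": 0, "roll": 0, "hand": 50},
    {"x": 5, "y": 45, "z": 0, "roll": 0, "hand": 50},
    {"x": 5, "y": 45, "z": -20, "roll": 0, "hand": 50},
    {"x": 5, "y": 45, "z": -20, "roll": 0, "hand": 50},
    {"x": 5, "y": 45, "z": -20, "roll": 0, "hand": 50},
    {"x": 1, "y": 1, "z": 0, "roll": 0, "hand": 50},
    {"x": 0, "y": 0, "z": 0, "roll": 0, "hand": 50},
  ],
)

```text
time: 2.4
position: [0.5847, 0.0848, 0.2315]
tool_rot: [3.14, -0.012, -0.003]
ft_force: [0.0, -0.3, 0.9]
grip_width: 0.576
grip_force: 0.0
```

Run:
```python
from h import *
s=get_state();print(s["time"],s["position"],s["tool_rot"])
a,c=snap("wb")
u,v=map(int,proj("wrist",(610,130,40),c));print(u,v); u=min(max(u,133),379);v=min(max(v,100),284)
cv2.imwrite("pics/wb.png",cv2.resize(crop(a,u-133,v-100,266,200,1),None,fx=3,fy=3,interpolation=cv2.INTER_CUBIC));print(u-133,v-100)
```

```text
2.4 [0.58468246 0.08478066 0.23152252] [ 3.14047396e+00 -1.15190089e-02 -2.53672356e-03]
209 161
76 61
```

View pics/wb.png

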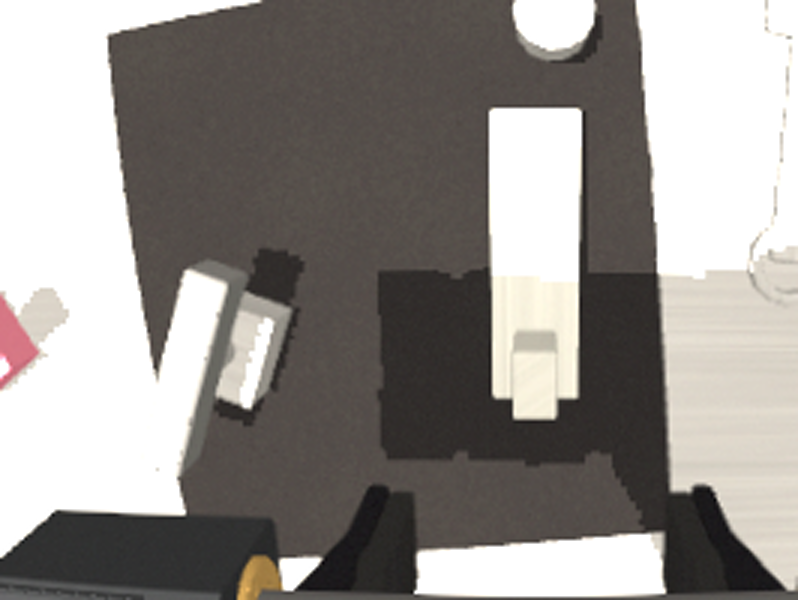

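Run:
```python
from h import *
import json
np.set_printoptions(precision=1,suppress=True)
c=json.load(open("wb.json"))
f=lambda u,v:((u+.5)/3-.5+76,(v+.5)/3-.5+61)
def q(pts,z): return np.array([at("wrist",f(*p),z,c) for p in pts])[:,:2]
for n,p,z in(("tab",[(513,350),(557,350),(557,419),(513,419)],.057),("bar",[(489,108),(582,108),(579,398),(491,398)],.025),("key",[(187,268),(225,283),(180,478)],.065),("deep",[(554,20)],.043),("mat",[(108,37),(663,533)],.003)):
    P=q(p,z);print(n,P.mean(0),P.tolist())
```

```text
tab [586.7  86.7] [[597.9501293210983, 93.35621414280008], [597.8238962377523, 79.7931630754838], [575.4711347649899, 79.87415036670849], [575.5969826562552, 93.74166150724115]]
bar [622.8  86.4] [[672.9573665023173, 101.18073297488941], [672.6511314988409, 70.46251116280033], [572.7194156717583, 71.55512052601902], [573.001594522883, 102.40533640678187]]
key [602.7 193.2] [[627.6149723525448, 193.67592727300934], [622.4091417370786, 181.2741222217814], [558.1736000546671, 204.6771469657484]]
deep [700.   79.8] [[700.0320387300636, 79.78024645298169]]
mat [610.5 142.8] [[711.5001692607594, 248.96758365308577], [509.4547511531171, 36.59652686176368]]
```

send_rows(
  rows=[
    {"x": 2, "y": 2, "z": -40, "roll": 0, "hand": 50},
    {"x": 0, "y": 0, "z": -45, "roll": 0, "hand": 50},
    {"x": 0, "y": 0, "z": -40, "roll": 0, "hand": 50},
    {"x": 0, "y": 0, "z": -8.5, "roll": 0, "hand": 50},
    {"x": 0, "y": 0, "z": 0, "roll": 0, "hand": 10},
    {"x": 0, "y": 0, "z": 0, "roll": 0, "hand": 10},
    {"x": 0, "y": 0, "z": 0, "roll": 0, "hand": 10},
    {"x": 0, "y": 0, "z": 0, "roll": 0, "hand": 10},
  ],
  force=30,
)

```text
time: 3.25
position: [0.5884, 0.0877, 0.1009]
tool_rot: [3.142, -0.012, 0.006]
ft_force: [0.0, 0.4, -0.3]
grip_width: 0.298
grip_force: 0.0
```

send_rows(
  rows=[
    {"x": -1, "y": 0, "z": 0, "roll": 0, "hand": 8},
    {"x": 0, "y": 0, "z": 0, "roll": 0, "hand": 8},
    {"x": 0, "y": 0, "z": 0, "roll": 0, "hand": 8},
    {"x": 0, "y": 0, "z": 0, "roll": 0, "hand": 8},
  ],
)

```text
time: 3.65
position: [0.5865, 0.0874, 0.0997]
tool_rot: [3.141, -0.012, 0.001]
ft_force: [-0.7, -1.0, 5.5]
grip_width: 0.16
grip_force: 30.0
```

send_rows(
  rows=[
    {"x": 0, "y": 0, "z": 20, "roll": 0, "hand": 8},
    {"x": 0, "y": 0, "z": 40, "roll": 0, "hand": 8},
    {"x": -17.4, "y": -36.6, "z": 0, "roll": 0, "hand": 8},
    {"x": -17.4, "y": -36.6, "z": 0, "roll": 4.3, "hand": 8},
    {"x": -17.4, "y": -36.6, "z": 0, "roll": 5, "hand": 8},
    {"x": -17.4, "y": -36.6, "z": 0, "roll": 5, "hand": 8},
    {"x": -17.4, "y": -36.6, "z": 0, "roll": 5, "hand": 8},
    {"x": -17.4, "y": -36.6, "z": 0, "roll": 5, "hand": 8},
    {"x": -17.4, "y": -36.6, "z": 0, "roll": 0, "hand": 8},
    {"x": -17.4, "y": -36.6, "z": 0, "roll": 0, "hand": 8},
  ],
)

```text
time: 4.65
position: [0.4455, -0.2061, 0.1582]
tool_rot: [-3.073, -0.65, 0.001]
ft_force: [0.4, 0.2, -2.3]
grip_width: 0.158
grip_force: 30.0
```

send_rows(
  rows=[
    {"x": -17.4, "y": -36.6, "z": 0, "roll": 0, "hand": 8},
    {"x": 0, "y": 0, "z": 0, "roll": 0, "hand": 8},
    {"x": 0, "y": 0, "z": 0, "roll": 0, "hand": 8},
  ],
)

```text
time: 4.95
position: [0.4286, -0.2422, 0.1581]
tool_rot: [-3.073, -0.645, 0.001]
ft_force: [0.7, 1.0, -2.8]
grip_width: 0.159
grip_force: 30.0
```

Run:
```python
from h import *
s=get_state();print(s["time"],s["position"]*1000,s["tool_rot"],s["ft_force"])
R=cv2.Rodrigues(s["tool_rot"])[0];print("toolx yaw",np.degrees(np.arctan2(R[1,0],R[0,0])),R[:,2])
e=np.array([np.cos(np.radians(23.7)),np.sin(np.radians(23.7))]);S=np.array([554.2,-187.5]);d=s["position"][:2]*1000-S
print(d@e,d@np.array([-e[1],e[0]]))
```

```text
4.95 [ 428.56898394 -242.21676103  158.10609592] [-3.07335344e+00 -6.45269408e-01  1.15360608e-03] [ 0.65434161  0.99185046 -2.75546977]
toolx yaw 23.714761995231363 [-9.71829466e-04  1.05314840e-03 -9.99998973e-01]
-137.0289024158662 0.39501628118870763
```

send_rows(
  rows=[
    {"x": 0, "y": 0, "z": -35, "roll": 0, "hand": 8},
    {"x": 16, "y": 7, "z": 0, "roll": 0, "hand": 8},
    {"x": 16, "y": 7, "z": 0, "roll": 0, "hand": 8},
    {"x": 0, "y": 0, "z": -9, "roll": 0, "hand": 8},
    {"x": 0, "y": 0, "z": -3, "roll": 0, "hand": 8},
    {"x": 0, "y": 0, "z": 0, "roll": 0, "hand": 8},
  ],
)

```text
time: 5.55
position: [0.4603, -0.2271, 0.1106]
tool_rot: [-3.072, -0.65, 0.004]
ft_force: [-0.1, -0.0, -2.2]
grip_width: 0.158
grip_force: 30.0
```

send_rows(
  rows=[
    {"x": 0, "y": 0, "z": -1, "roll": 0, "hand": 8},
    {"x": 0, "y": 0, "z": 0, "roll": 0, "hand": 8},
  ],
)

```text
time: 5.75
position: [0.4611, -0.2281, 0.1108]
tool_rot: [3.074, 0.649, -0.0]
ft_force: [-0.9, 0.7, -2.7]
grip_width: 0.16
grip_force: 30.0
```

send_rows(
  rows=[
    {"x": 0, "y": 0, "z": -1, "roll": 0, "hand": 8},
    {"x": 0, "y": 0, "z": 0, "roll": 0, "hand": 8},
  ],
)

```text
time: 5.95
position: [0.4614, -0.228, 0.1099]
tool_rot: [3.073, 0.649, 0.0]
ft_force: [0.5, -0.3, -2.1]
grip_width: 0.156
grip_force: 30.0
```

send_rows(
  rows=[
    {"x": 0, "y": 0, "z": -0.6, "roll": 0, "hand": 8},
    {"x": 0, "y": 0, "z": 0, "roll": 0, "hand": 8},
  ],
)

```text
time: 6.15
position: [0.4614, -0.2278, 0.1092]
tool_rot: [3.074, 0.649, -0.0]
ft_force: [-0.2, 0.1, -1.4]
grip_width: 0.157
grip_force: 30.0
```

send_rows(
  rows=[
    {"x": 0, "y": 0, "z": -0.6, "roll": 0, "hand": 8},
    {"x": 0, "y": 0, "z": 0, "roll": 0, "hand": 8},
  ],
)

```text
time: 6.35
position: [0.4616, -0.2279, 0.1088]
tool_rot: [3.073, 0.65, 0.0]
ft_force: [-1.3, 0.5, -1.3]
grip_width: 0.156
grip_force: 30.0
```

send_rows(
  rows=[
    {"x": 4.6, "y": 2, "z": 0, "roll": 0, "hand": 8},
    {"x": 6.4, "y": 2.8, "z": 0, "roll": 0, "hand": 8},
    {"x": 6.4, "y": 2.8, "z": 0, "roll": 0, "hand": 8},
    {"x": 5.5, "y": 2.4, "z": 0, "roll": 0, "hand": 8},
  ],
)

```text
time: 6.75
position: [0.4853, -0.2173, 0.1087]
tool_rot: [3.073, 0.651, 0.0]
ft_force: [-2.8, -1.5, 1.0]
grip_width: 0.16
grip_force: 30.0
```

send_rows(
  rows=[
    {"x": 6.4, "y": 2.8, "z": 0, "roll": 0, "hand": 8},
    {"x": 6.4, "y": 2.8, "z": 0, "roll": 0, "hand": 8},
    {"x": 5.5, "y": 2.4, "z": 0, "roll": 0, "hand": 8},
    {"x": 0, "y": 0, "z": 0, "roll": 0, "hand": 8},
  ],
)

```text
time: 7.15
position: [0.5042, -0.2089, 0.1087]
tool_rot: [-3.073, -0.652, -0.004]
ft_force: [1.4, 0.5, -1.5]
grip_width: 0.159
grip_force: 30.0
```

send_rows(
  rows=[
    {"x": 0, "y": 0, "z": -0.8, "roll": 0, "hand": 8},
    {"x": 0, "y": 0, "z": 0, "roll": 0, "hand": 8},
  ],
)

```text
time: 7.35
position: [0.5041, -0.2089, 0.1087]
tool_rot: [3.073, 0.651, 0.005]
ft_force: [0.8, 2.3, 4.4]
grip_width: 0.153
grip_force: 30.0
```

send_rows(
  rows=[
    {"x": 0, "y": 0, "z": 0, "roll": 0, "hand": 40},
    {"x": 0, "y": 0, "z": 0, "roll": 0, "hand": 40},
    {"x": 0, "y": 0, "z": 0, "roll": 0, "hand": 40},
    {"x": 0, "y": 0, "z": 0, "roll": 0, "hand": 40},
  ],
)

```text
time: 7.75
position: [0.5023, -0.2099, 0.1075]
tool_rot: [-3.074, -0.649, 0.001]
ft_force: [-0.6, 0.2, -0.1]
grip_width: 0.419
grip_force: 0.0
```

send_rows(
  rows=[
    {"x": 0, "y": 0, "z": 45, "roll": 0, "hand": 40},
    {"x": 0, "y": 0, "z": 45, "roll": 0, "hand": 40},
    {"x": 9, "y": 41, "z": 15, "roll": -7.7, "hand": 40},
    {"x": 9, "y": 41, "z": 15, "roll": -7.7, "hand": 40},
    {"x": 9, "y": 41, "z": 10, "roll": -7.7, "hand": 40},
    {"x": 9, "y": 41, "z": 0, "roll": -7.7, "hand": 40},
    {"x": 9, "y": 41, "z": 0, "roll": -7.7, "hand": 40},
    {"x": 9, "y": 41, "z": 0, "roll": -7.6, "hand": 40},
    {"x": 9, "y": 41, "z": 0, "roll": 0, "hand": 40},
    {"x": 9, "y": 41, "z": 0, "roll": 0, "hand": 40},
  ],
)

```text
time: 8.75
position: [0.5748, 0.1196, 0.2377]
tool_rot: [3.082, -0.606, 0.0]
ft_force: [0.5, 0.1, 0.0]
grip_width: 0.461
grip_force: 0.0
```

send_rows(
  rows=[
    {"x": 9, "y": 41, "z": 0, "roll": 0, "hand": 40},
    {"x": 9, "y": 41, "z": 0, "roll": 0, "hand": 40},
    {"x": 0, "y": 0, "z": 0, "roll": 0, "hand": 40},
    {"x": 0, "y": 0, "z": 0, "roll": 0, "hand": 40},
  ],
)

```text
time: 9.15
position: [0.5923, 0.2013, 0.2372]
tool_rot: [3.083, -0.602, -0.002]
ft_force: [0.1, -0.9, 0.1]
grip_width: 0.46
grip_force: 0.0
```

Run:
```python
from h import *
s=get_state();print(s["time"],s["position"]*1000,s["joint_positions"][6])
R=cv2.Rodrigues(s["tool_rot"])[0];print("toolx yaw",np.degrees(np.arctan2(R[1,0],R[0,0])))
a,c=snap("wk")
u,v=map(int,proj("wrist",(592,200,50),c));print(u,v); u=min(max(u,80),432);v=min(max(v,60),324)
cv2.imwrite("pics/wk.png",crop(a,u-80,v-60,160,120,5));print(u-80,v-60)
```

```text
9.15 [592.26046934 201.32260114 237.21502465] -2.49622516698754
toolx yaw -22.080593762092857
257 186
177 126
```

View pics/wk.png

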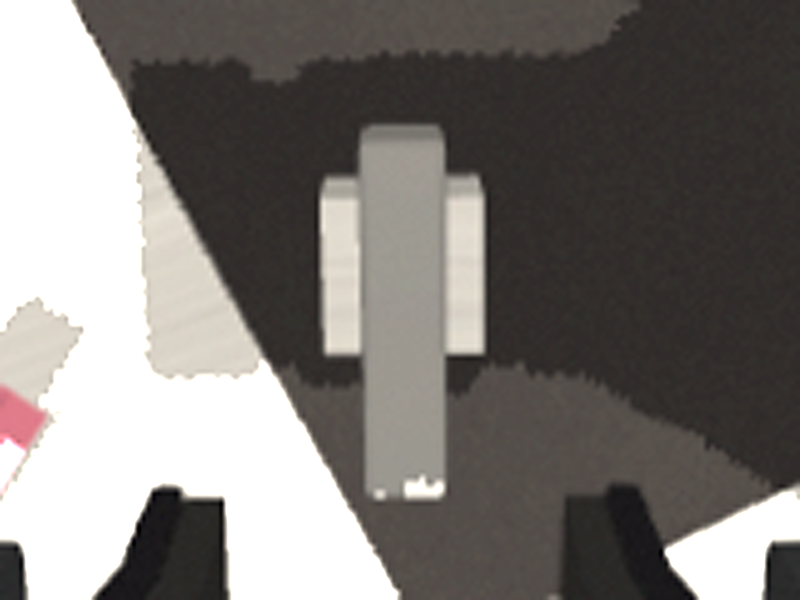

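Run:
```python
from h import *
import json
np.set_printoptions(precision=1,suppress=True)
c=json.load(open("wk.json"))
f=lambda u,v:((u+.5)/5-.5+177,(v+.5)/5-.5+126)
def q(pts,z): return np.array([at("wrist",f(*p),z,c) for p in pts])[:,:2]
P=q([(360,141),(445,140),(446,497),(367,497)],.065)
m0=(P[0]+P[1])/2;m1=(P[2]+P[3])/2;d=m0-m1
print(P,P.mean(0),np.hypot(*d),np.degrees(np.arctan2(d[1],d[0])))
P=q([(322,190),(484,190),(486,355),(323,355)],.027)
m0=(P[0]+P[1])/2;m1=(P[2]+P[3])/2;d=m0-m1
print(P.mean(0),np.hypot(*d),np.degrees(np.arctan2(d[1],d[0])))
```

```text
[[627.7 194.4]
 [622.1 180.1]
 [557.6 205.5]
 [563.4 219.6]] [592.7 199.9] 69.15095567321872 -21.45039781277376
[592.9 199.7] 35.84238935825481 -21.578249946819902
```

send_rows(
  rows=[
    {"x": 0.5, "y": -1.4, "z": -40, "roll": 0.6, "hand": 40},
    {"x": 0, "y": 0, "z": -45, "roll": 0, "hand": 40},
    {"x": 0, "y": 0, "z": -38, "roll": 0, "hand": 40},
    {"x": 0, "y": 0, "z": -9, "roll": 0, "hand": 40},
    {"x": 0, "y": 0, "z": 0, "roll": 0, "hand": 8},
    {"x": 0, "y": 0, "z": 0, "roll": 0, "hand": 8},
    {"x": 0, "y": 0, "z": 0, "roll": 0, "hand": 8},
    {"x": 0, "y": 0, "z": 0, "roll": 0, "hand": 8},
    {"x": 0, "y": 0, "z": 0, "roll": 0, "hand": 8},
  ],
  force=35,
)

```text
time: 10.1
position: [0.5944, 0.1991, 0.1079]
tool_rot: [-3.085, 0.589, -0.005]
ft_force: [0.1, -1.4, 6.4]
grip_width: 0.18
grip_force: 34.9
```

Run:
```python
from h import *
s=get_state();print(s["time"],s["position"]*1000,s["grip_width"]*87,s["grip_force"],s["ft_force"])
R=cv2.Rodrigues(s["tool_rot"])[0];print("toolx yaw",np.degrees(np.arctan2(R[1,0],R[0,0])))
```

```text
10.1 [594.35622045 199.11422208 107.86287024] 15.659559910725854 34.935365044511855 [ 0.0819322  -1.43750786  6.36727201]
toolx yaw -21.63695738743325
```

send_rows(
  rows=[
    {"x": 0, "y": 0, "z": 25, "roll": 0, "hand": 8},
    {"x": 0, "y": 0, "z": 45, "roll": 0, "hand": 8},
    {"x": -4.3, "y": -42.8, "z": 45, "roll": 0, "hand": 8},
    {"x": -4.3, "y": -42.8, "z": 0, "roll": 8.4, "hand": 8},
    {"x": -4.3, "y": -42.8, "z": 0, "roll": 8.4, "hand": 8},
    {"x": -4.3, "y": -42.8, "z": 0, "roll": 8.4, "hand": 8},
    {"x": -4.3, "y": -42.8, "z": 0, "roll": 8.5, "hand": 8},
    {"x": -4.3, "y": -42.8, "z": 0, "roll": 8.5, "hand": 8},
    {"x": -4.3, "y": -42.8, "z": 0, "roll": 8.4, "hand": 8},
    {"x": -4.3, "y": -42.8, "z": 0, "roll": 8.5, "hand": 8},
  ],
)

```text
time: 11.1
position: [0.5596, -0.1325, 0.2121]
tool_rot: [2.978, 0.998, 0.0]
ft_force: [0.5, -0.9, -1.7]
grip_width: 0.18
grip_force: 34.9
```

send_rows(
  rows=[
    {"x": -4.6, "y": -43, "z": 0, "roll": 8.4, "hand": 8},
    {"x": 0, "y": 0, "z": 0, "roll": 0, "hand": 8},
    {"x": 0, "y": 0, "z": 0, "roll": 0, "hand": 8},
  ],
)

```text
time: 11.4
position: [0.555, -0.1756, 0.2117]
tool_rot: [-2.904, -1.198, 0.001]
ft_force: [-0.4, 1.5, -1.8]
grip_width: 0.179
grip_force: 34.9
```

Run:
```python
from h import *
s=get_state();print(s["time"],s["position"]*1000,s["grip_width"]*87,s["ft_force"],s["torque"],s["joint_positions"][6])
R=cv2.Rodrigues(s["tool_rot"])[0];print("toolx yaw",np.degrees(np.arctan2(R[1,0],R[0,0])))
a,c=snap("wh")
p=s["position"]*1000;u,v=map(int,proj("wrist",p+[0,0,-60],c));print(u,v); u=min(max(u,80),432);v=min(max(v,60),324)
cv2.imwrite("pics/wh.png",crop(a,u-80,v-60,160,120,5));print(u-80,v-60)
```

```text
11.4 [ 555.01061607 -175.56183145  211.67773765] 15.552022476923899 [-0.37567351  1.48207709 -1.78309533] [ 0.00318491 -0.05391645  0.01290825] -0.6812920257225357
toolx yaw 44.82367766364744
256 247
176 187
```

View pics/wh.png

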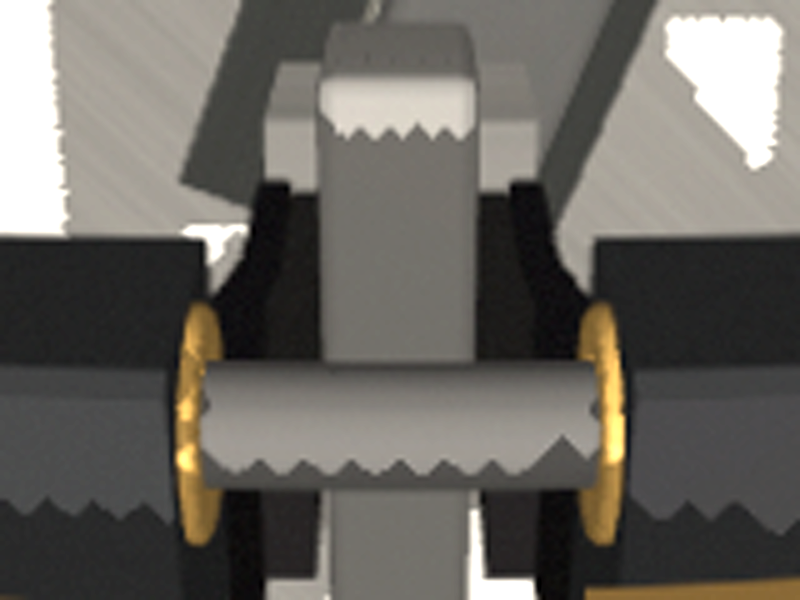

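Run:
```python
from h import *
import json
np.set_printoptions(precision=2,suppress=True)
c=json.load(open("wh.json"));T=np.array([.55501,-.17556])*1000;zt=211.7
y=np.radians(44.82);ex=np.array([np.cos(y),np.sin(y)]);ey=np.array([np.sin(y),-np.cos(y)])
f=lambda u,v:((u+.5)/5-.5+176,(v+.5)/5-.5+187)
for n,p,h in(("bar end L",(321,77),62),("bar end R",(478,77),62),("sock L",(267,121),24),("sock R",(538,121),24),("bar botfront",(330,25),40),("",(470,25),40)):
    d=at("wrist",f(*p),(zt-104.9+h)/1000,c)[:2]-T; print(n,d@ex,d@ey)
```

```text
bar end L 33.13329676198353 -7.859817787754374
bar end R 33.109112062471745 7.246916966253612
sock L 14.824827189162047 -16.85781471086245
sock R 14.768011681357356 16.90990047295635
bar botfront 31.932161912223503 -8.002377924318976
 31.9072217019982 7.482483515023135
```

send_rows(
  rows=[
    {"x": 0.3, "y": -5, "z": 3, "roll": 1, "hand": 8},
    {"x": 0, "y": -5.5, "z": 0, "roll": 0, "hand": 8},
    {"x": 0, "y": 0, "z": 0, "roll": 0, "hand": 8},
    {"x": 0, "y": 0, "z": 0, "roll": 0, "hand": 8},
  ],
)

```text
time: 11.85
position: [0.556, -0.1843, 0.2149]
tool_rot: [2.891, 1.23, 0.0]
ft_force: [1.1, -0.3, -0.9]
grip_width: 0.179
grip_force: 34.9
```

```bash
cat >> h.py <<'E'
def st():
    s=get_state();R=cv2.Rodrigues(s["tool_rot"])[0];y=np.arctan2(R[1,0],R[0,0]);p=s["position"]*1000
    k=p[:2]-2.0*np.array([np.cos(y),np.sin(y)])
    print("t %.2f"%s["time"],"p",p.round(1),"yaw %.2f"%np.degrees(y),"key",k.round(1),"F",s["ft_force"].round(2),"M",s["torque"].round(3),"w %.2f"%(s["grip_width"]*87),"j",s["joint_torque"][6].round(3))
E
python3 -c "from h import *;st()"
```

```text
t 11.85 p [ 556.  -184.3  214.9] yaw 46.08 key [ 554.6 -185.7] F [ 1.05 -0.29 -0.89] M [ 0.01  -0.069 -0.011] w 15.56 j 0.005
```

send_rows(
  rows=[
    {"x": -0.7, "y": -1.8, "z": -5, "roll": 0, "hand": 8},
    {"x": 0, "y": 0, "z": 0, "roll": 0, "hand": 8},
    {"x": 0, "y": 0, "z": 0, "roll": 0, "hand": 8},
  ],
)

```text
time: 12.15
position: [0.555, -0.1863, 0.2095]
tool_rot: [-2.891, -1.229, 0.001]
ft_force: [-0.5, -1.0, -2.2]
grip_width: 0.18
grip_force: 34.9
```

```bash
python3 -c "from h import *;st()"
```

```text
t 12.15 p [ 555.  -186.3  209.5] yaw 46.07 key [ 553.6 -187.7] F [-0.52 -1.   -2.17] M [ 0.03  -0.018 -0.052] w 15.70 j 0.001
```

send_rows(
  rows=[
    {"x": 0.2, "y": 0.2, "z": -3, "roll": 0, "hand": 8},
    {"x": 0, "y": 0, "z": -3, "roll": 0, "hand": 8},
    {"x": 0, "y": 0, "z": 0, "roll": 0, "hand": 8},
  ],
)

```text
time: 12.45
position: [0.5551, -0.1861, 0.2033]
tool_rot: [-2.891, -1.229, 0.001]
ft_force: [0.3, -0.1, -1.2]
grip_width: 0.184
grip_force: 34.9
```

send_rows(
  rows=[
    {"x": 0, "y": 0, "z": -2.5, "roll": 0, "hand": 8},
    {"x": 0, "y": 0, "z": -1.5, "roll": 0, "hand": 8},
    {"x": 0, "y": 0, "z": 0, "roll": 0, "hand": 8},
  ],
)

```text
time: 12.75
position: [0.5552, -0.1861, 0.1996]
tool_rot: [-2.891, -1.229, 0.001]
ft_force: [-0.3, -0.0, -1.4]
grip_width: 0.18
grip_force: 34.9
```

```bash
python3 -c "from h import *;st()"
```

```text
t 12.75 p [ 555.2 -186.1  199.6] yaw 46.07 key [ 553.9 -187.6] F [-0.28 -0.01 -1.42] M [ 0.029 -0.009  0.011] w 15.65 j -0.006
```

send_rows(
  rows=[
    {"x": 0, "y": 0, "z": -2.5, "roll": 0, "hand": 8},
    {"x": 0, "y": 0, "z": -2, "roll": 0, "hand": 8},
    {"x": 0, "y": 0, "z": 0, "roll": 0, "hand": 8},
  ],
)

```text
time: 13.05
position: [0.5552, -0.1862, 0.195]
tool_rot: [-2.891, -1.229, 0.001]
ft_force: [-0.7, 0.1, -1.1]
grip_width: 0.18
grip_force: 34.9
```

send_rows(
  rows=[
    {"x": 0, "y": 0, "z": -1.5, "roll": 0, "hand": 8},
    {"x": 0, "y": 0, "z": 0, "roll": 0, "hand": 8},
  ],
)

```text
time: 13.25
position: [0.5553, -0.1862, 0.1938]
tool_rot: [-2.891, -1.229, 0.0]
ft_force: [-0.2, -0.6, -2.7]
grip_width: 0.181
grip_force: 34.9
```

```bash
python3 -c "from h import *;st()"
```

```text
t 13.25 p [ 555.3 -186.2  193.8] yaw 46.07 key [ 553.9 -187.6] F [-0.17 -0.61 -2.72] M [-0.014 -0.057  0.023] w 15.76 j -0.005
```

send_rows(
  rows=[
    {"x": 0.2, "y": -0.2, "z": -0.8, "roll": -4, "hand": 8},
    {"x": 0.2, "y": -0.2, "z": 0, "roll": -6, "hand": 8},
    {"x": 0.2, "y": -0.2, "z": -0.2, "roll": -6, "hand": 8},
    {"x": 0.1, "y": -0.3, "z": -0.3, "roll": -6, "hand": 8},
    {"x": 0, "y": 0, "z": 0, "roll": 0, "hand": 8},
  ],
)

```text
time: 13.75
position: [0.5556, -0.1869, 0.1924]
tool_rot: [-3.072, -0.654, 0.002]
ft_force: [-1.1, 0.3, -2.5]
grip_width: 0.18
grip_force: 34.9
```

```bash
python3 -c "from h import *;st()"
```

```text
t 13.75 p [ 555.6 -186.9  192.4] yaw 24.05 key [ 553.8 -187.7] F [-1.08  0.33 -2.46] M [ 0.114  0.292 -0.029] w 15.64 j -0.7
```

send_rows(
  rows=[
    {"x": 0.1, "y": -0.3, "z": -0.3, "roll": -7, "hand": 8},
    {"x": 0, "y": -0.2, "z": -0.3, "roll": -7, "hand": 8},
    {"x": 0, "y": 0, "z": 0, "roll": 0, "hand": 8},
  ],
)

```text
time: 14.05
position: [0.5559, -0.1874, 0.1918]
tool_rot: [-3.129, -0.279, 0.002]
ft_force: [-0.8, 0.4, -2.3]
grip_width: 0.183
grip_force: 34.9
```

```bash
python3 -c "from h import *;st()"
```

```text
t 14.05 p [ 555.9 -187.4  191.8] yaw 10.18 key [ 553.9 -187.8] F [-0.84  0.45 -2.27] M [0.067 0.251 0.014] w 15.89 j -0.81
```

send_rows(
  rows=[
    {"x": 0, "y": -0.3, "z": -0.3, "roll": -7, "hand": 8},
    {"x": 0, "y": -0.2, "z": -0.3, "roll": -7, "hand": 8},
    {"x": 0, "y": 0, "z": 0, "roll": 0, "hand": 8},
  ],
)

```text
time: 14.35
position: [0.5559, -0.188, 0.1912]
tool_rot: [-3.14, 0.102, 0.001]
ft_force: [-0.3, -0.2, -1.0]
grip_width: 0.174
grip_force: 34.9
```

```bash
python3 -c "from h import *;st()"
```

```text
t 14.35 p [ 555.9 -188.   191.2] yaw -3.72 key [ 553.9 -187.9] F [-0.33 -0.23 -1.  ] M [0.069 0.273 0.   ] w 15.15 j -0.808
```

send_rows(
  rows=[
    {"x": 0, "y": -0.2, "z": -0.3, "roll": -7, "hand": 8},
    {"x": 0, "y": -0.2, "z": -0.3, "roll": -7, "hand": 8},
    {"x": 0, "y": 0, "z": 0, "roll": 0, "hand": 8},
  ],
)

```text
time: 14.65
position: [0.5559, -0.1886, 0.1906]
tool_rot: [3.104, -0.482, -0.001]
ft_force: [-0.4, -0.2, -2.0]
grip_width: 0.179
grip_force: 34.9
```

```bash
python3 -c "from h import *;st()"
```

```text
t 14.65 p [ 555.9 -188.6  190.6] yaw -17.66 key [ 554. -188.] F [-0.36 -0.15 -2.04] M [-0.043  0.382 -0.001] w 15.54 j -0.81
```

send_rows(
  rows=[
    {"x": 0, "y": 0, "z": 0, "roll": 0, "hand": 8},
  ],
)

```text
time: 14.75
position: [0.556, -0.1886, 0.1907]
tool_rot: [3.104, -0.48, -0.001]
ft_force: [-1.4, 0.5, -2.4]
grip_width: 0.178
grip_force: 34.9
```

```bash
python3 -c "from h import *;st()"
```

```text
t 14.75 p [ 556.  -188.6  190.7] yaw -17.59 key [ 554.  -187.9] F [-1.37  0.46 -2.38] M [-0.024  0.359  0.025] w 15.53 j -0.042
```

send_rows(
  rows=[
    {"x": 0, "y": 0, "z": -0.1, "roll": -3, "hand": 8},
    {"x": 0, "y": 0, "z": 0, "roll": 0, "hand": 8},
    {"x": 0, "y": 0, "z": 0, "roll": 0, "hand": 8},
    {"x": 0, "y": 0, "z": 0, "roll": 0, "hand": 8},
  ],
)

```text
time: 15.15
position: [0.5559, -0.1887, 0.1906]
tool_rot: [3.09, -0.567, -0.001]
ft_force: [-1.6, -0.8, -3.7]
grip_width: 0.182
grip_force: 34.9
```

```bash
python3 -c "from h import *;st()"
```

```text
t 15.15 p [ 555.9 -188.7  190.6] yaw -20.81 key [ 554.1 -187.9] F [-1.55 -0.8  -3.73] M [-0.132  0.499  0.054] w 15.87 j -0.021
```

send_rows(
  rows=[
    {"x": 0, "y": 0, "z": 0, "roll": 0, "hand": 8},
  ],
)

```text
time: 15.25
position: [0.5559, -0.1887, 0.1906]
tool_rot: [3.089, -0.569, -0.001]
ft_force: [-2.2, -0.5, -4.2]
grip_width: 0.178
grip_force: 35.0
```

```bash
python3 -c "from h import *;st()"
```

```text
t 15.25 p [ 555.9 -188.7  190.6] yaw -20.87 key [ 554.1 -188. ] F [-2.22 -0.5  -4.25] M [-0.123  0.564  0.069] w 15.46 j -0.034
```

send_rows(
  rows=[
    {"x": 0, "y": 0, "z": -0.1, "roll": -3, "hand": 8},
    {"x": 0, "y": 0, "z": 0, "roll": 0, "hand": 8},
    {"x": 0, "y": 0, "z": 0, "roll": 0, "hand": 8},
    {"x": 0, "y": 0, "z": 0, "roll": 0, "hand": 8},
  ],
)

```text
time: 15.65
position: [0.556, -0.1887, 0.1905]
tool_rot: [3.073, -0.65, -0.001]
ft_force: [-2.3, -1.0, -4.0]
grip_width: 0.182
grip_force: 35.0
```

```bash
python3 -c "from h import *;st()"
```

```text
t 15.65 p [ 556.  -188.7  190.5] yaw -23.88 key [ 554.1 -187.9] F [-2.33 -1.04 -3.98] M [-0.313  0.629  0.036] w 15.81 j -0.027
```

send_rows(
  rows=[
    {"x": 0, "y": 0, "z": 0, "roll": 0, "hand": 8},
  ],
)

```text
time: 15.75
position: [0.556, -0.1887, 0.1905]
tool_rot: [3.073, -0.651, -0.001]
ft_force: [-2.0, -2.5, -3.8]
grip_width: 0.182
grip_force: 35.0
```

```bash
python3 -c "from h import *;st()"
```

```text
t 15.75 p [ 556.  -188.7  190.5] yaw -23.91 key [ 554.1 -187.9] F [-1.97 -2.46 -3.85] M [-0.349  0.641 -0.018] w 15.85 j -0.031
```

send_rows(
  rows=[
    {"x": -0.4, "y": -0.3, "z": -0.3, "roll": -3, "hand": 8},
    {"x": 0, "y": 0, "z": 0, "roll": 0, "hand": 8},
    {"x": 0, "y": 0, "z": 0, "roll": 0, "hand": 8},
    {"x": 0, "y": 0, "z": 0, "roll": 0, "hand": 8},
  ],
)

```text
time: 16.15
position: [0.5558, -0.1888, 0.1904]
tool_rot: [3.055, -0.73, 0.0]
ft_force: [-2.2, -1.4, -4.0]
grip_width: 0.179
grip_force: 35.0
```

```bash
python3 -c "from h import *;st()"
```

```text
t 16.15 p [ 555.8 -188.8  190.4] yaw -26.88 key [ 554.  -187.9] F [-2.19 -1.41 -4.05] M [-0.308  0.641  0.037] w 15.53 j -0.028
```

send_rows(
  rows=[
    {"x": 0, "y": 0, "z": 0, "roll": 0, "hand": 8},
  ],
)

```text
time: 16.25
position: [0.5558, -0.1889, 0.1904]
tool_rot: [3.055, -0.731, 0.0]
ft_force: [-2.6, -1.7, -3.0]
grip_width: 0.177
grip_force: 35.0
```

```bash
python3 -c "from h import *;st()"
```

```text
t 16.25 p [ 555.8 -188.9  190.4] yaw -26.90 key [ 554. -188.] F [-2.64 -1.67 -3.  ] M [-0.339  0.574  0.048] w 15.44 j -0.03
```

send_rows(
  rows=[
    {"x": 0, "y": 0, "z": -0.1, "roll": -2, "hand": 8},
    {"x": 0, "y": 0, "z": 0, "roll": 0, "hand": 8},
    {"x": 0, "y": 0, "z": 0, "roll": 0, "hand": 8},
    {"x": 0, "y": 0, "z": 0, "roll": 0, "hand": 8},
  ],
)

```text
time: 16.65
position: [0.5558, -0.1889, 0.1903]
tool_rot: [3.042, -0.784, 0.0]
ft_force: [-2.5, -1.5, -3.1]
grip_width: 0.178
grip_force: 35.0
```

```bash
python3 -c "from h import *;st()"
```

```text
t 16.65 p [ 555.8 -188.9  190.3] yaw -28.90 key [ 554. -188.] F [-2.55 -1.54 -3.12] M [-0.372  0.627 -0.002] w 15.45 j -0.038
```

send_rows(
  rows=[
    {"x": 0, "y": 0, "z": 0, "roll": 0, "hand": 8},
  ],
)

```text
time: 16.75
position: [0.5558, -0.1889, 0.1903]
tool_rot: [3.042, -0.784, 0.0]
ft_force: [-2.7, -1.8, -3.1]
grip_width: 0.181
grip_force: 35.0
```

```bash
python3 -c "from h import *;st()"
```

```text
t 16.75 p [ 555.8 -188.9  190.3] yaw -28.91 key [ 554.1 -187.9] F [-2.67 -1.77 -3.12] M [-0.414  0.595  0.064] w 15.71 j -0.041
```

send_rows(
  rows=[
    {"x": -0.2, "y": -0.2, "z": -0.2, "roll": -3, "hand": 8},
    {"x": 0, "y": 0, "z": 0, "roll": 0, "hand": 8},
    {"x": 0, "y": 0, "z": 0, "roll": 0, "hand": 8},
    {"x": 0, "y": 0, "z": 0, "roll": 0, "hand": 8},
  ],
)

```text
time: 17.15
position: [0.5557, -0.189, 0.1901]
tool_rot: [3.021, -0.863, 0.0]
ft_force: [-2.4, -1.8, -3.0]
grip_width: 0.182
grip_force: 35.0
```

```bash
python3 -c "from h import *;st()"
```

```text
t 17.15 p [ 555.7 -189.   190.1] yaw -31.88 key [ 554.  -187.9] F [-2.42 -1.8  -2.97] M [-0.389  0.525 -0.006] w 15.87 j -0.029
```

send_rows(
  rows=[
    {"x": 0, "y": 0, "z": 0, "roll": 0, "hand": 8},
  ],
)

```text
time: 17.25
position: [0.5557, -0.189, 0.1901]
tool_rot: [3.021, -0.863, 0.0]
ft_force: [-2.2, -0.9, -2.6]
grip_width: 0.181
grip_force: 35.0
```

```bash
python3 -c "from h import *;st()"
```

```text
t 17.25 p [ 555.7 -189.   190.1] yaw -31.90 key [ 554.  -187.9] F [-2.25 -0.95 -2.65] M [-0.39   0.516  0.077] w 15.70 j -0.031
```

send_rows(
  rows=[
    {"x": 0, "y": 0, "z": 0, "roll": 0, "hand": 8},
  ],
)

```text
time: 17.35
position: [0.5557, -0.189, 0.1901]
tool_rot: [3.02, -0.864, 0.0]
ft_force: [-1.8, -1.1, -2.2]
grip_width: 0.176
grip_force: 35.0
```

```bash
python3 -c "from h import *;st()"
```

```text
t 17.35 p [ 555.7 -189.   190.1] yaw -31.92 key [ 554. -188.] F [-1.78 -1.12 -2.23] M [-0.388  0.539  0.036] w 15.30 j -0.035
```

send_rows(
  rows=[
    {"x": 0, "y": 0, "z": 0, "roll": 0, "hand": 8},
  ],
)

```text
time: 17.45
position: [0.5557, -0.189, 0.1901]
tool_rot: [3.02, -0.864, 0.0]
ft_force: [-0.6, -0.4, -2.4]
grip_width: 0.184
grip_force: 35.0
```

```bash
python3 -c "from h import *;st()"
```

```text
t 17.45 p [ 555.7 -189.   190.1] yaw -31.93 key [ 554. -188.] F [-0.62 -0.35 -2.37] M [-0.331  0.515  0.055] w 15.97 j -0.037
```

send_rows(
  rows=[
    {"x": 0, "y": 0, "z": 0, "roll": 6, "hand": 8},
    {"x": 0, "y": 0, "z": 0, "roll": 0, "hand": 8},
    {"x": 0, "y": 0, "z": 3, "roll": 0, "hand": 8},
    {"x": 0, "y": 0, "z": 8, "roll": 0, "hand": 8},
    {"x": 0, "y": 0, "z": 14, "roll": 0, "hand": 8},
    {"x": 0, "y": 0, "z": 10, "roll": 0, "hand": 8},
    {"x": -31, "y": 15, "z": 5, "roll": 0, "hand": 8},
    {"x": -31, "y": 15, "z": 0, "roll": 0, "hand": 8},
    {"x": 0, "y": 0, "z": 0, "roll": 0, "hand": 8},
    {"x": 0, "y": 0, "z": 0, "roll": 0, "hand": 8},
  ],
)

```text
time: 18.45
position: [0.4939, -0.159, 0.2315]
tool_rot: [3.06, -0.705, 0.004]
ft_force: [-0.6, 0.6, -1.7]
grip_width: 0.18
grip_force: 34.9
```

Run:
```python
from h import *
st()
a,c=snap("wt")
u,v=map(int,proj("wrist",(554,-187.5,90),c));print(u,v); u=min(max(u,80),432);v=min(max(v,60),324)
cv2.imwrite("pics/wt.png",crop(a,u-80,v-60,160,120,5));print(u-80,v-60)
```

```text
t 18.45 p [ 493.9 -159.   231.5] yaw -25.94 key [ 492.1 -158.2] F [-0.58  0.61 -1.68] M [-0.005  0.024 -0.02 ] w 15.62 j 0.01
255 121
175 61
```

View pics/wt.png

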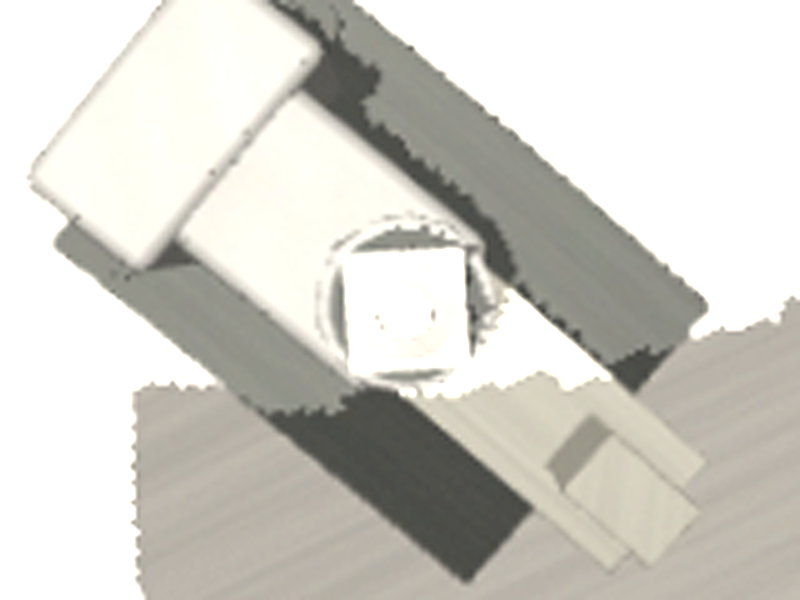

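```bash
cat > ortho.py <<'E'
from h import *
import json
def ortho(tag,z,cx,cy,half,res):
    c=json.load(open(tag+".json"));a=cv2.imread(tag+".png")
    n=int(2*half/res);m=np.zeros((n,n,2),np.float32)
    for i in range(n):
        for j in range(n): m[i,j]=proj("wrist",(cx+half-i*res,cy+half-j*res,z),c)   # up=+x, left=+y
    return cv2.remap(a,m[...,0],m[...,1],cv2.INTER_CUBIC)
E
python3 - <<'E'
from ortho import *
np.set_printoptions(precision=1,suppress=True)
c=json.load(open("wt.json"))
f=lambda u,v:((u+.5)/5-.5+175,(v+.5)/5-.5+61)
P=np.array([at("wrist",f(*p),.0962,c)[:2] for p in [(343,252),(466,249),(472,371),(349,375)]])
print(P,P.mean(0))
for i in range(4):
    d=P[(i+1)%4]-P[i];print(np.hypot(*d),np.degrees(np.arctan2(d[1],d[0]))%90)
o1=ortho("wf",99,553.9,-187.5,20,.1);o2=ortho("wt",96.2,553.9,-187.5,20,.1)
cv2.imwrite("pics/cmp.png",np.hstack([o1,o2]));print(o1.max(),o2.max())
P=np.array([at("wrist",f(*p),.012,c)[:2] for p in [(467,581),(705,308),(57,240)]])
print(P); d=P[1]-P[0];print(np.degrees(np.arctan2(d[1],d[0]))%90)
E
```

```text
[[ 565.7 -182.9]
 [ 557.9 -199.9]
 [ 540.6 -192.6]
 [ 548.3 -175.3]] [ 553.1 -187.7]
18.677030368649135 65.38157395359072
18.82982008774931 67.07049316270684
18.879817986595587 65.88031781570065
18.98926093539948 66.44642378837086
216 255
[[ 491.6 -172.1]
 [ 523.3 -243.2]
 [ 596.8 -126.8]]
24.02335052630103
```

View pics/cmp.png

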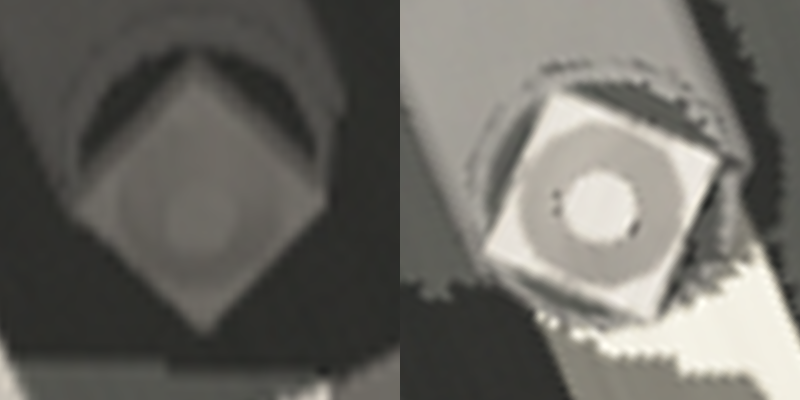

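Left is before, right after one turning pass. The head went from about 46° to about -23° (mod 90). That reads about 2.39 rad, right around touch. I'll reseat the key and add about 5° for a light touch.

send_rows(
  rows=[
    {"x": 30.9, "y": -14.8, "z": 0, "roll": 0, "hand": 8},
    {"x": 30.9, "y": -14.7, "z": 0, "roll": 2, "hand": 8},
    {"x": 0, "y": 0, "z": -18, "roll": 0, "hand": 8},
    {"x": 0, "y": 0, "z": 0, "roll": 0, "hand": 8},
    {"x": 0, "y": 0, "z": 0, "roll": 0, "hand": 8},
  ],
)

```text
time: 19.0
position: [0.5555, -0.1885, 0.2117]
tool_rot: [-3.073, 0.651, 0.002]
ft_force: [-0.7, 0.7, -1.7]
grip_width: 0.181
grip_force: 34.9
```

```bash
python3 -c "from h import *;st()"
```

```text
t 19.00 p [ 555.5 -188.5  211.7] yaw -23.94 key [ 553.7 -187.6] F [-0.72  0.74 -1.65] M [0.066 0.022 0.009] w 15.74 j -0.005
```

send_rows(
  rows=[
    {"x": 0, "y": 0, "z": -4, "roll": 0, "hand": 8},
    {"x": 0, "y": 0, "z": -4, "roll": 0, "hand": 8},
    {"x": 0, "y": 0, "z": -3, "roll": 0, "hand": 8},
    {"x": 0, "y": 0, "z": 0, "roll": 0, "hand": 8},
  ],
)

```text
time: 19.4
position: [0.555, -0.1884, 0.2008]
tool_rot: [3.073, -0.651, -0.001]
ft_force: [0.9, 0.9, -1.1]
grip_width: 0.182
grip_force: 34.9
```

send_rows(
  rows=[
    {"x": 0, "y": 0, "z": -3, "roll": 0, "hand": 8},
    {"x": 0, "y": 0, "z": -3, "roll": 0, "hand": 8},
    {"x": 0, "y": 0, "z": -2.5, "roll": 0, "hand": 8},
    {"x": 0, "y": 0, "z": 0, "roll": 0, "hand": 8},
    {"x": 0, "y": 0, "z": 0, "roll": 0, "hand": 8},
  ],
)

```text
time: 19.9
position: [0.5554, -0.1885, 0.1924]
tool_rot: [-3.073, 0.651, 0.0]
ft_force: [0.6, 0.2, -1.9]
grip_width: 0.183
grip_force: 34.9
```

send_rows(
  rows=[
    {"x": 0, "y": 0, "z": -1.2, "roll": 0, "hand": 8},
    {"x": 0, "y": 0, "z": 0, "roll": 0, "hand": 8},
  ],
)

```text
time: 20.1
position: [0.5554, -0.1885, 0.1913]
tool_rot: [3.073, -0.651, -0.0]
ft_force: [-0.1, 0.6, -2.2]
grip_width: 0.182
grip_force: 34.9
```

```bash
python3 -c "from h import *;st()"
```

```text
t 20.10 p [ 555.4 -188.5  191.3] yaw -23.94 key [ 553.5 -187.7] F [-0.13  0.56 -2.2 ] M [0.037 0.062 0.013] w 15.80 j -0.003
```

Gently find the seating height, which checks the screw height.

send_rows(
  rows=[
    {"x": 0.2, "y": 0.1, "z": -1, "roll": 0, "hand": 8},
    {"x": 0, "y": 0, "z": 0, "roll": 0, "hand": 8},
  ],
)

```text
time: 20.3
position: [0.5556, -0.1884, 0.1902]
tool_rot: [3.073, -0.651, -0.0]
ft_force: [-0.2, 0.1, -1.4]
grip_width: 0.178
grip_force: 34.9
```

send_rows(
  rows=[
    {"x": 0, "y": 0, "z": -0.6, "roll": 0, "hand": 8},
    {"x": 0, "y": 0, "z": 0, "roll": 0, "hand": 8},
  ],
)

```text
time: 20.5
position: [0.5556, -0.1884, 0.1897]
tool_rot: [3.073, -0.651, -0.0]
ft_force: [1.0, 0.4, -2.3]
grip_width: 0.177
grip_force: 34.9
```

send_rows(
  rows=[
    {"x": 0, "y": 0, "z": -0.4, "roll": 0, "hand": 8},
    {"x": 0, "y": 0, "z": 0, "roll": 0, "hand": 8},
  ],
)

```text
time: 20.7
position: [0.5556, -0.1884, 0.1893]
tool_rot: [3.073, -0.651, -0.0]
ft_force: [0.5, -0.5, -1.9]
grip_width: 0.185
grip_force: 34.9
```

send_rows(
  rows=[
    {"x": 0, "y": 0, "z": -0.3, "roll": 0, "hand": 8},
    {"x": 0, "y": 0, "z": 0, "roll": 0, "hand": 8},
  ],
)

```text
time: 20.9
position: [0.5556, -0.1884, 0.189]
tool_rot: [3.073, -0.651, -0.0]
ft_force: [-0.4, -0.5, -1.8]
grip_width: 0.18
grip_force: 34.9
```

send_rows(
  rows=[
    {"x": 0, "y": 0, "z": -0.3, "roll": 0, "hand": 8},
    {"x": 0, "y": 0, "z": 0, "roll": 0, "hand": 8},
  ],
)

```text
time: 21.1
position: [0.5556, -0.1884, 0.1887]
tool_rot: [3.073, -0.651, 0.0]
ft_force: [-0.3, 0.2, -2.0]
grip_width: 0.184
grip_force: 34.9
```

send_rows(
  rows=[
    {"x": 0, "y": 0, "z": -0.3, "roll": 0, "hand": 8},
    {"x": 0, "y": 0, "z": 0, "roll": 0, "hand": 8},
  ],
)

```text
time: 21.3
position: [0.5557, -0.1884, 0.1887]
tool_rot: [3.073, -0.651, 0.0]
ft_force: [-0.4, -0.1, -0.8]
grip_width: 0.178
grip_force: 34.9
```

send_rows(
  rows=[
    {"x": 0, "y": 0, "z": -0.3, "roll": 0, "hand": 8},
    {"x": 0, "y": 0, "z": 0, "roll": 0, "hand": 8},
  ],
)

```text
time: 21.5
position: [0.5557, -0.1884, 0.1886]
tool_rot: [3.073, -0.651, 0.0]
ft_force: [-1.2, -0.2, 2.4]
grip_width: 0.182
grip_force: 34.9
```

send_rows(
  rows=[
    {"x": -0.1, "y": 0, "z": 0.6, "roll": -4, "hand": 8},
    {"x": -0.1, "y": -0.1, "z": 0, "roll": -4, "hand": 8},
    {"x": 0, "y": -0.1, "z": 0, "roll": -3, "hand": 8},
    {"x": 0, "y": -0.1, "z": -0.1, "roll": -2, "hand": 8},
    {"x": 0, "y": 0, "z": 0, "roll": 0, "hand": 8},
    {"x": 0, "y": 0, "z": 0, "roll": 0, "hand": 8},
  ],
)

```text
time: 22.1
position: [0.5554, -0.1892, 0.1885]
tool_rot: [2.98, -0.994, 0.0]
ft_force: [0.3, -2.2, -1.1]
grip_width: 0.179
grip_force: 34.9
```

```bash
python3 -c "from h import *;st()"
```

```text
t 22.10 p [ 555.4 -189.2  188.5] yaw -36.90 key [ 553.8 -188. ] F [ 0.29 -2.2  -1.07] M [-0.379 -0.031  0.072] w 15.54 j -0.046
```

send_rows(
  rows=[
    {"x": 0, "y": 0, "z": 0, "roll": 0, "hand": 8},
  ],
)

```text
time: 22.2
position: [0.5554, -0.1891, 0.1885]
tool_rot: [2.979, -0.994, 0.0]
ft_force: [0.7, -2.8, -2.0]
grip_width: 0.179
grip_force: 34.9
```

```bash
python3 -c "from h import *;st()"
```

```text
t 22.20 p [ 555.4 -189.1  188.5] yaw -36.91 key [ 553.8 -187.9] F [ 0.67 -2.82 -2.03] M [-0.386  0.015 -0.001] w 15.62 j -0.026
```

send_rows(
  rows=[
    {"x": 0, "y": 0, "z": 0, "roll": 0, "hand": 8},
  ],
)

```text
time: 22.3
position: [0.5553, -0.1891, 0.1885]
tool_rot: [2.979, -0.995, 0.0]
ft_force: [0.4, -1.4, -1.3]
grip_width: 0.184
grip_force: 34.9
```

```bash
python3 -c "from h import *;st()"
```

```text
t 22.30 p [ 555.3 -189.1  188.5] yaw -36.93 key [ 553.7 -187.9] F [ 0.38 -1.42 -1.35] M [-0.43  -0.081  0.036] w 16.02 j -0.029
```

send_rows(
  rows=[
    {"x": 0, "y": 0, "z": 0, "roll": 7.5, "hand": 8},
    {"x": 0, "y": 0, "z": 0, "roll": 0, "hand": 8},
    {"x": 0, "y": 0, "z": 4, "roll": 0, "hand": 8},
    {"x": 0, "y": 0, "z": 8, "roll": 0, "hand": 8},
    {"x": 0, "y": 0, "z": 14, "roll": 0, "hand": 8},
    {"x": 0, "y": 0, "z": 14, "roll": 0, "hand": 8},
    {"x": 4.4, "y": 43.1, "z": 0, "roll": 4, "hand": 8},
    {"x": 4.4, "y": 43.1, "z": 0, "roll": 3.8, "hand": 8},
    {"x": 4.4, "y": 43.1, "z": 0, "roll": 0, "hand": 8},
    {"x": 4.4, "y": 43.1, "z": 0, "roll": 0, "hand": 8},
  ],
)

```text
time: 23.3
position: [0.5734, -0.0147, 0.2304]
tool_rot: [3.085, -0.591, 0.003]
ft_force: [-0.6, 0.4, -1.5]
grip_width: 0.182
grip_force: 34.9
```

send_rows(
  rows=[
    {"x": 4.4, "y": 43.1, "z": 0, "roll": 0, "hand": 8},
    {"x": 4.4, "y": 43.1, "z": 0, "roll": 0, "hand": 8},
    {"x": 4.4, "y": 43.1, "z": 0, "roll": 0, "hand": 8},
    {"x": 4.4, "y": 43.1, "z": 0, "roll": 0, "hand": 8},
    {"x": 4.4, "y": 43.1, "z": 0, "roll": 0, "hand": 8},
    {"x": 0, "y": 0, "z": -40, "roll": 0, "hand": 8},
    {"x": 0, "y": 0, "z": -40, "roll": 0, "hand": 8},
    {"x": 0, "y": 0, "z": 0, "roll": 0, "hand": 8},
    {"x": 0, "y": 0, "z": 0, "roll": 0, "hand": 8},
  ],
)

```text
time: 24.2
position: [0.5953, 0.199, 0.1497]
tool_rot: [3.085, -0.591, -0.0]
ft_force: [0.5, -0.1, -1.3]
grip_width: 0.18
grip_force: 34.9
```

```bash
python3 -c "from h import *;st()"
```

```text
t 24.20 p [595.3 199.  149.7] yaw -21.68 key [593.5 199.7] F [ 0.53 -0.14 -1.33] M [ 0.073 -0.07  -0.013] w 15.67 j -0.014
```

Now lower to the mat (contact expected at TCP about 107.9).

send_rows(
  rows=[
    {"x": -0.5, "y": 0, "z": -30, "roll": 0, "hand": 8},
    {"x": 0, "y": 0, "z": -8, "roll": 0, "hand": 8},
    {"x": 0, "y": 0, "z": -2, "roll": 0, "hand": 8},
    {"x": 0, "y": 0, "z": 0, "roll": 0, "hand": 8},
    {"x": 0, "y": 0, "z": 0, "roll": 0, "hand": 8},
  ],
)

```text
time: 24.7
position: [0.5955, 0.1995, 0.1104]
tool_rot: [-3.085, 0.59, -0.004]
ft_force: [0.7, 0.4, -1.1]
grip_width: 0.183
grip_force: 34.9
```

send_rows(
  rows=[
    {"x": 0, "y": 0, "z": -1, "roll": 0, "hand": 8},
    {"x": 0, "y": 0, "z": 0, "roll": 0, "hand": 8},
  ],
)

```text
time: 24.9
position: [0.5948, 0.1993, 0.1082]
tool_rot: [-3.086, 0.59, -0.001]
ft_force: [0.6, -0.1, -2.0]
grip_width: 0.18
grip_force: 34.9
```

send_rows(
  rows=[
    {"x": 0, "y": 0, "z": -0.7, "roll": 0, "hand": 8},
    {"x": 0, "y": 0, "z": 0, "roll": 0, "hand": 8},
  ],
)

```text
time: 25.1
position: [0.5948, 0.1993, 0.1079]
tool_rot: [3.086, -0.59, 0.001]
ft_force: [-2.2, -1.2, 5.2]
grip_width: 0.182
grip_force: 34.9
```

send_rows(
  rows=[
    {"x": 0, "y": 0, "z": 0.3, "roll": 0, "hand": 40},
    {"x": 0, "y": 0, "z": 0, "roll": 0, "hand": 40},
    {"x": 0, "y": 0, "z": 0, "roll": 0, "hand": 40},
    {"x": 0, "y": 0, "z": 0, "roll": 0, "hand": 40},
    {"x": 0, "y": 0, "z": 20, "roll": 0, "hand": 40},
    {"x": 0, "y": 0, "z": 40, "roll": 0, "hand": 40},
    {"x": 0, "y": 0, "z": 42, "roll": 0, "hand": 40},
    {"x": -9.1, "y": -40.8, "z": 0, "roll": 7.5, "hand": 40},
    {"x": -9.1, "y": -40.8, "z": 0, "roll": 7.5, "hand": 40},
    {"x": -9.1, "y": -40.8, "z": 0, "roll": 7.6, "hand": 40},
  ],
)

```text
time: 26.1
position: [0.5669, 0.0758, 0.2095]
tool_rot: [3.141, 0.037, 0.001]
ft_force: [0.6, -0.3, 0.0]
grip_width: 0.459
grip_force: 0.0
```

Run:
```python
from h import *
import json
st()
cv2.imwrite("topk.png",get_image("top"))
c=json.load(open("wt.json"))
f=lambda u,v:((u+.5)/5-.5+175,(v+.5)/5-.5+61)
P=np.array([at("wrist",f(*p),.066,c)[:2] for p in [(567,490),(610,433),(698,512),(652,567)]]);print(P.round(1),P.mean(0))
d=P[1]-P[2];print(np.hypot(*d),np.degrees(np.arctan2(d[1],d[0])))
e=np.array([np.cos(np.radians(23.7)),np.sin(np.radians(23.7))]);q=P.mean(0)-[553.9,-187.6];print(q@e,q@np.array([-e[1],e[0]]))
```

```text
t 26.10 p [566.9  75.8 209.5] yaw 1.35 key [564.9  75.8] F [ 0.63 -0.33  0.04] M [-0.022 -0.024 -0.009] w 39.93 j -2.242
[[ 511.2 -198.7]
 [ 517.2 -209.8]
 [ 497.4 -218.4]
 [ 491.8 -206.8]] [ 504.41540975 -208.41901205]
21.545106375902574 23.43502376335006
-53.67934384811478 0.8270304672325576
```

send_rows(
  rows=[
    {"x": -9, "y": -40.8, "z": 0, "roll": 7.6, "hand": 40},
    {"x": -9, "y": -40.8, "z": 0, "roll": 7.6, "hand": 40},
    {"x": -9, "y": -40.8, "z": 0, "roll": 7.5, "hand": 40},
    {"x": -9, "y": -40.8, "z": 0, "roll": 0, "hand": 40},
    {"x": -9, "y": -40.8, "z": 0, "roll": 0, "hand": 40},
    {"x": -9, "y": -40.8, "z": 0, "roll": 0, "hand": 40},
    {"x": -9, "y": -40.8, "z": 0, "roll": 0, "hand": 40},
    {"x": 0, "y": 0, "z": 0, "roll": 0, "hand": 40},
    {"x": 0, "y": 0, "z": 0, "roll": 0, "hand": 40},
  ],
)

```text
time: 27.05
position: [0.5039, -0.2097, 0.209]
tool_rot: [-3.075, -0.639, 0.0]
ft_force: [0.4, 1.2, -0.4]
grip_width: 0.46
grip_force: 0.0
```

```bash
python3 -c "from h import *;st()"
```

```text
t 27.05 p [ 503.9 -209.7  209. ] yaw 23.48 key [ 502.1 -210.5] F [ 0.43  1.17 -0.4 ] M [ 0.092 -0.027 -0.011] w 40.01 j 0.027
```

send_rows(
  rows=[
    {"x": 0, "y": 1, "z": -40, "roll": 0, "hand": 40},
    {"x": 0, "y": 0, "z": -40, "roll": 0, "hand": 40},
    {"x": 0, "y": 0, "z": -14, "roll": 0, "hand": 40},
    {"x": 0, "y": 0, "z": -4.5, "roll": 0, "hand": 40},
    {"x": 0, "y": 0, "z": 0, "roll": 0, "hand": 40},
    {"x": 0, "y": 0, "z": 0, "roll": 0, "hand": 40},
  ],
)

```text
time: 27.65
position: [0.5056, -0.2078, 0.1125]
tool_rot: [3.073, 0.645, 0.004]
ft_force: [-0.3, 0.1, -0.3]
grip_width: 0.46
grip_force: 0.0
```

```bash
python3 -c "from h import *;st()"
```

```text
t 27.65 p [ 505.6 -207.8  112.5] yaw 23.69 key [ 503.8 -208.6] F [-0.3   0.05 -0.31] M [ 0.008 -0.012 -0.003] w 40.06 j -0.001
```

send_rows(
  rows=[
    {"x": 0, "y": 0, "z": -2.5, "roll": 0, "hand": 40},
    {"x": 0, "y": 0, "z": 0, "roll": 0, "hand": 40},
    {"x": 0, "y": 0, "z": 0, "roll": 0, "hand": 8},
    {"x": 0, "y": 0, "z": 0, "roll": 0, "hand": 8},
    {"x": 0, "y": 0, "z": 0, "roll": 0, "hand": 8},
    {"x": 0, "y": 0, "z": 0, "roll": 0, "hand": 8},
    {"x": 0, "y": 0, "z": 0, "roll": 0, "hand": 8},
  ],
  force=30,
)

```text
time: 28.35
position: [0.5042, -0.2081, 0.1083]
tool_rot: [3.074, 0.644, 0.0]
ft_force: [-0.3, -0.7, 0.1]
grip_width: 0.16
grip_force: 30.0
```

```bash
python3 -c "from h import *;st()"
```

```text
t 28.35 p [ 504.2 -208.1  108.3] yaw 23.65 key [ 502.4 -208.9] F [-0.26 -0.69  0.08] M [-0.166 -0.073  0.012] w 13.89 j 0.004
```

send_rows(
  rows=[
    {"x": -1.8, "y": -0.8, "z": 0, "roll": 0, "hand": 8},
    {"x": -1.8, "y": -0.8, "z": 0, "roll": 0, "hand": 8},
  ],
)

```text
time: 28.55
position: [0.5012, -0.2088, 0.1083]
tool_rot: [-3.074, -0.645, -0.003]
ft_force: [2.9, 0.9, -2.4]
grip_width: 0.154
grip_force: 30.0
```

send_rows(
  rows=[
    {"x": -1.8, "y": -0.8, "z": 0, "roll": 0, "hand": 8},
    {"x": -1.8, "y": -0.8, "z": 0, "roll": 0, "hand": 8},
  ],
)

```text
time: 28.75
position: [0.4972, -0.2106, 0.1083]
tool_rot: [-3.074, -0.645, -0.001]
ft_force: [3.0, 0.8, -2.2]
grip_width: 0.161
grip_force: 30.0
```

send_rows(
  rows=[
    {"x": -1.8, "y": -0.8, "z": 0, "roll": 0, "hand": 8},
    {"x": -1.8, "y": -0.8, "z": 0, "roll": 0, "hand": 8},
  ],
)

```text
time: 28.95
position: [0.4934, -0.2124, 0.1083]
tool_rot: [-3.075, -0.644, -0.0]
ft_force: [3.3, 0.1, -1.0]
grip_width: 0.158
grip_force: 30.0
```

```bash
python3 -c "from h import *;st()"
```

```text
t 28.95 p [ 493.4 -212.4  108.3] yaw 23.68 key [ 491.5 -213.3] F [ 3.29  0.14 -0.99] M [ 0.271 -0.556  0.072] w 13.74 j -0.054
```

send_rows(
  rows=[
    {"x": -2.7, "y": -1.2, "z": 0, "roll": 0, "hand": 8},
    {"x": -2.7, "y": -1.2, "z": 0, "roll": 0, "hand": 8},
    {"x": -2.7, "y": -1.2, "z": 0, "roll": 0, "hand": 8},
    {"x": -2.7, "y": -1.2, "z": 0, "roll": 0, "hand": 8},
  ],
)

```text
time: 29.35
position: [0.4823, -0.2175, 0.1083]
tool_rot: [3.075, 0.644, -0.0]
ft_force: [3.1, 1.9, -2.0]
grip_width: 0.157
grip_force: 30.0
```

send_rows(
  rows=[
    {"x": -2.7, "y": -1.2, "z": 0, "roll": 0, "hand": 8},
    {"x": -2.7, "y": -1.2, "z": 0, "roll": 0, "hand": 8},
  ],
)

```text
time: 29.55
position: [0.477, -0.2199, 0.1083]
tool_rot: [3.075, 0.644, 0.0]
ft_force: [2.8, 2.0, -1.9]
grip_width: 0.159
grip_force: 30.0
```

send_rows(
  rows=[
    {"x": -3.7, "y": -1.6, "z": 0, "roll": 0, "hand": 8},
    {"x": -3.7, "y": -1.6, "z": 0, "roll": 0, "hand": 8},
    {"x": -3.7, "y": -1.6, "z": 0, "roll": 0, "hand": 8},
    {"x": -3.7, "y": -1.6, "z": 0, "roll": 0, "hand": 8},
  ],
)

```text
time: 29.95
position: [0.4618, -0.2266, 0.1082]
tool_rot: [3.075, 0.644, -0.001]
ft_force: [2.1, -0.1, 0.3]
grip_width: 0.156
grip_force: 30.0
```

send_rows(
  rows=[
    {"x": -8.2, "y": -3.6, "z": 0, "roll": 0, "hand": 8},
    {"x": -8.2, "y": -3.6, "z": 0, "roll": 0, "hand": 8},
  ],
)

```text
time: 30.15
position: [0.4452, -0.2337, 0.1082]
tool_rot: [-3.075, -0.644, 0.001]
ft_force: [1.4, 0.7, -1.3]
grip_width: 0.158
grip_force: 30.0
```

```bash
python3 -c "from h import *;st()"
```

```text
t 30.15 p [ 445.2 -233.7  108.2] yaw 23.67 key [ 443.4 -234.5] F [ 1.36  0.73 -1.32] M [ 0.145 -0.33   0.019] w 13.74 j -0.219
```

send_rows(
  rows=[
    {"x": -4, "y": -1.8, "z": 25, "roll": 0, "hand": 8},
    {"x": 0, "y": 0, "z": 40, "roll": 0, "hand": 8},
    {"x": 0, "y": 0, "z": 40, "roll": 0, "hand": 8},
    {"x": 18, "y": 40.2, "z": 0, "roll": 0, "hand": 8},
    {"x": 18, "y": 40.2, "z": 0, "roll": -6, "hand": 8},
    {"x": 18, "y": 40.2, "z": 0, "roll": -6, "hand": 8},
    {"x": 18, "y": 40.2, "z": 0, "roll": -6, "hand": 8},
    {"x": 18, "y": 40.2, "z": 0, "roll": -6.2, "hand": 8},
    {"x": 18, "y": 40.2, "z": 0, "roll": 0, "hand": 8},
    {"x": 18, "y": 40.2, "z": 0, "roll": 0, "hand": 8},
  ],
)

```text
time: 31.15
position: [0.5673, 0.0463, 0.2124]
tool_rot: [3.14, -0.017, -0.004]
ft_force: [-0.3, -0.7, -3.5]
grip_width: 0.157
grip_force: 30.0
```

send_rows(
  rows=[
    {"x": 18, "y": 41, "z": 0, "roll": 0, "hand": 8},
    {"x": 0, "y": 0, "z": -40, "roll": 0, "hand": 8},
    {"x": 0, "y": 0, "z": -40, "roll": 0, "hand": 8},
    {"x": 0, "y": 0, "z": 0, "roll": 0, "hand": 8},
    {"x": 0, "y": 0, "z": 0, "roll": 0, "hand": 8},
  ],
)

```text
time: 31.65
position: [0.5851, 0.0861, 0.1328]
tool_rot: [3.141, -0.016, -0.004]
ft_force: [-0.8, 0.4, -1.8]
grip_width: 0.161
grip_force: 30.0
```

```bash
python3 -c "from h import *;st()"
```

```text
t 31.65 p [585.1  86.1 132.8] yaw -0.58 key [583.1  86.1] F [-0.81  0.42 -1.83] M [ 0.036  0.008 -0.018] w 13.98 j -0.011
```

send_rows(
  rows=[
    {"x": 0, "y": 0, "z": -20, "roll": 0, "hand": 8},
    {"x": 0, "y": 0, "z": -9, "roll": 0, "hand": 8},
    {"x": 0, "y": 0, "z": -3, "roll": 0, "hand": 8},
    {"x": 0, "y": 0, "z": 0, "roll": 0, "hand": 8},
    {"x": 0, "y": 0, "z": 0, "roll": 0, "hand": 8},
  ],
)

```text
time: 32.15
position: [0.5866, 0.0872, 0.1024]
tool_rot: [3.141, -0.015, 0.003]
ft_force: [-0.7, 0.4, -2.7]
grip_width: 0.158
grip_force: 30.0
```

send_rows(
  rows=[
    {"x": 0, "y": 0, "z": -1, "roll": 0, "hand": 8},
    {"x": 0, "y": 0, "z": 0, "roll": 0, "hand": 8},
  ],
)

```text
time: 32.35
position: [0.5862, 0.0872, 0.1007]
tool_rot: [3.141, -0.015, 0.001]
ft_force: [0.1, -0.8, -2.4]
grip_width: 0.158
grip_force: 30.0
```

send_rows(
  rows=[
    {"x": 0, "y": 0, "z": -0.7, "roll": 0, "hand": 8},
    {"x": 0, "y": 0, "z": 0, "roll": 0, "hand": 8},
  ],
)

```text
time: 32.55
position: [0.586, 0.0872, 0.0995]
tool_rot: [3.141, -0.015, -0.0]
ft_force: [0.7, -0.6, -2.0]
grip_width: 0.157
grip_force: 30.0
```

send_rows(
  rows=[
    {"x": 0, "y": 0, "z": -0.5, "roll": 0, "hand": 8},
    {"x": 0, "y": 0, "z": 0, "roll": 0, "hand": 8},
  ],
)

```text
time: 32.75
position: [0.586, 0.0872, 0.0993]
tool_rot: [3.141, -0.015, -0.0]
ft_force: [-0.7, -1.1, 0.9]
grip_width: 0.159
grip_force: 30.0
```

send_rows(
  rows=[
    {"x": 0, "y": 0, "z": -0.4, "roll": 0, "hand": 8},
    {"x": 0, "y": 0, "z": 0, "roll": 0, "hand": 8},
  ],
)

```text
time: 32.95
position: [0.586, 0.0873, 0.0993]
tool_rot: [3.141, -0.015, -0.0]
ft_force: [-3.5, -0.1, 6.3]
grip_width: 0.157
grip_force: 30.0
```

Contact made. Next I open, lift clear and check with the top camera.

send_rows(
  rows=[
    {"x": 0, "y": 0, "z": 0.3, "roll": 0, "hand": 45},
    {"x": 0, "y": 0, "z": 0, "roll": 0, "hand": 45},
    {"x": 0, "y": 0, "z": 0, "roll": 0, "hand": 45},
    {"x": 0, "y": 0, "z": 0, "roll": 0, "hand": 45},
    {"x": 0, "y": 0, "z": 20, "roll": 0, "hand": 45},
    {"x": 0, "y": 0, "z": 40, "roll": 0, "hand": 45},
    {"x": 0, "y": 0, "z": 45, "roll": 0, "hand": 45},
    {"x": -25, "y": -10, "z": 30, "roll": 0, "hand": 45},
    {"x": 0, "y": 0, "z": 0, "roll": 0, "hand": 45},
    {"x": 0, "y": 0, "z": 0, "roll": 0, "hand": 45},
  ],
)

```text
time: 33.95
position: [0.5612, 0.0768, 0.2345]
tool_rot: [3.14, -0.016, 0.003]
ft_force: [0.4, -0.1, -0.6]
grip_width: 0.513
grip_force: 0.0
```

Run:
```python
from h import *
st()
a=get_image("scene");w,_=snap("wend")
o=np.hstack([cv2.resize(a[100:330,100:400],(400,307)),cv2.resize(w,(400,300))[:300].copy() if 0 else cv2.resize(w,(400,307))])
cv2.imwrite("pics/end.png",np.clip(o*1.3,0,255).astype(np.uint8))
```

```text
t 33.95 p [561.2  76.8 234.5] yaw -0.58 key [559.2  76.8] F [ 0.43 -0.12 -0.63] M [ 0.027  0.028 -0.024] w 44.61 j 0.028
```

View pics/end.png

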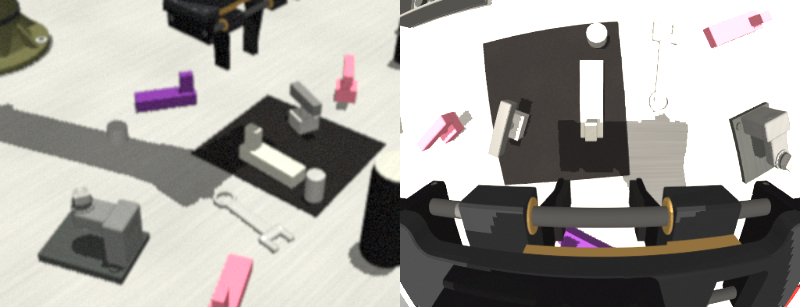

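The key stands upright on the mat at (303,115), the block lies flat on it at (270,160), and the sockets and wrench have not moved. Handing in.

```bash
python3 -c "
from bench import close_job
print(close_job())"
```

```text
the job is handed in; nothing more can be done
None
```

The job is handed in at about 34 s: by my estimate the screw stopped about 0.1 rad past first touch, the block dragged at about 3 N under the nose as it came out, the block lies flat and the key stands upright on the mat, and the sockets and wrench look untouched in the final picture.

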